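Stack a keyed rotor pack on the staking stand, line it up and stake it

ROBOT

A 6-joint arm with a two-finger parallel gripper is mounted at the origin on a cart in front of the work surface, level with it; the furniture and walls round the work are solid. World frame = base frame: x ahead of the robot, y to its left, z up, the work surface at z = 0. Lengths are in mm, angles in rad, forces in N, time in s.
With the tool pointing down it reaches from about 350 to 925 mm from the base axis. Payload 6.4 kg.
Tool frame: the origin (TCP) lies midway between the tips of the shut fingers; the grasp point (between the pads) lies 19 mm behind it; z points along the fingers, y is the direction in which the jaws open and shut (so a half turn about z gives the same grasp; the last joint's range is limited). The gripper opens to 94 mm and grips with 3 to 60 N. Pads are 16 mm wide; open, the fingers measure 119 mm over their backs; the gripper's body (75 mm by 177 mm) begins 78 mm behind the grasp point.
Start: joints at [-1.435, 0.245, 1.558, -0, 1.339, -0.174], TCP at [198.169, -619.066, 205.455] pointing down, gripper open.
Joint ranges: [-3.13, 3.13], [-1.02, 2.26], [0.13, 2.54], [-0.95, 4.09], [0.21, 2.88], [-2.74, 2.74]. Speed limits (rad/s): [2.57, 2.57, 3.14, 3.14, 3.14, 3.14].

INTERFACE

Orientations are given as a unit quaternion [x, y, z, w].
In Python, from bench import robot gives the robot as it stands.
- The arm moves only by the tool play_rows, never from a script. Its argument "deltas" is a list of rows, each a list of 3 entries, a list of its own where there are three numbers: the shift along the tool's x, y, z in cm, then the turn, a rotation vector about the tool's x, y, z in rad, then the finger opening in cm, from 0 to 9.4. A call has 1 to 12 rows; each row shifts and turns the commanded pose from where the row before left it, along the tool's axes as they then stand; what a row does not reach is not made up. A row lasts 1/8 s, in which the tool goes at most 62.5 mm and 10.7 degrees, less where a joint would pass 70% of its speed; a pose out of reach is approached as far as the arm can. A call with a gripper value outside its range is refused whole. The fingers move at their own pace and stop on an object; "grip_force" is the grip in N (left out, the last holds). Time passes only in rows, so rows that do not move let the fingers close. It gives the time, the measured TCP pose, the force and the opening at its end, in the units of the state.
- robot.get_obs(): the state, without advancing time (a new reading comes with each control period).
- robot.camera(name): name is "scene" or "top" or "wrist"; returns the picture (420x560x3 uint8, blue, green, red); there is no depth.
- robot.calibration(name): a dict with "camera_matrix" (3x3 intrinsics, pixels), "origin" and "attitude" of the camera in the world. Camera axes: x right, y down, z forward; pixel columns grow to the right and rows downward; lengths in mm; the calibration is good to about 2 mm. The wrist camera is an equidistant fisheye: a pixel r from the principal point sees the ray r / f radians off the axis. A picture is of the moment at which its call begins: read the wrist's pose just before it. calibration takes no time and is no camera call; for the wrist camera it gives the pose at the moment of the call.
- robot.close_job(): hands the job in, once; it reports no verdict.
The state is a dict: "time_s": time; "joints": joint angles; "qd": joint speeds; "effort": joint torques, N m; "tcp_pos": TCP position; "orientation": TCP orientation; "force": force on the tool from outside, world axes, zero at the start; "ft_torque": the same for the moment, N m; "finger_gap": finger opening in mm.
Only numpy, scipy, OpenCV 4.12 (cv2) and the standard library are available. Lean on these libraries where they do the work, as an engineer would, in place of code of your own. Each camera call takes 0.05 s, during which the arm holds its last target. There are 200 camera calls.

TASK

Build the rotor pack on the staking stand's upright spindle: first the plain aluminium end ring, then every laminated core segment lying on the bench, and last the finned end ring, fins up, turning each so that its keyway drops over the spindle's key and it goes fully home. Then turn the pack until its rim slots face the staking blade, pull the stand's lever through its full stroke so that the blade runs right into the slots, and ease the lever slowly all the way back without letting it snap. Leave the finished pack on the spindle and leave the tape roll, marker pen and tweezers where they are.

Things in the scene. Friction and masses are not known exactly. Their poses are not given: they have to be found in the camera images.
- stand: Staking stand, a grey fixture fixed to the bench. Origin: bench height, on the spindle's axis; z up; +x runs from the spindle to the blade and the guide block behind it (90 to 170 mm in x, 60 wide, 115 high); the lever is on the -y side. Base plate 96 mm wide, 16 mm thick, x from -55 to 220 mm.
- blade_nose (a point): Middle of the nose of the upright steel staking blade (6 mm wide, tapered nose, from 54 to 108 mm above the bench). At rest it stands 46 mm from the spindle's axis on the stand's +x; pulling the lever drives it towards the spindle, at full stroke to 25 mm from the axis, 9 mm into a rim slot that faces it. A plain rim stops it well short of full stroke.
- spindle (a joint): Angle of the upright spindle in rad, counter-clockwise seen from above. It turns in its bearing against light friction (0.06 N m) and stays where it is left. At 0 a pack keyed on it has its rim slots facing the blade (key towards the stand's -x). At the start between 0.5 and 1.1.
- spindle_seat (a point): Centre of the 61 mm flange on which the lowest ring rests, 52 mm above the bench, on the spindle's axis; the frame turns with the spindle, z up, key on its -x side. The post above is 30 mm in diameter and ends 74 mm above the flange, its last 12 mm tapering to 18 mm.
- key_top (a point): Top of the spindle's brass key (8 mm wide, standing out to 22 mm from the axis, from the flange up to 54 mm above it, top edge bevelled), 19 mm from the axis. The 20 mm of post above the key are round: a ring slips on there at any angle and rests on the key until turned so that its keyway drops over it. Bore and keyway have 1.5 mm play a side.
- lever (a joint): Angle of the hand lever, rad: 0 at rest (leaning back 0.45 rad to the stand's +x), 0.9 at its stop (leaning 0.45 rad to -x). Hinge along the stand's y at x 118, y -125, z 60 mm. A spring returns it: 2.4 N at the grip at rest, 8 N at full stroke; let go there, it snaps back at over 2 rad/s. Easing it back means well under 1.6 rad/s.
- lever_grip (a point): Middle of the lever's black crosswise grip, a bar 22 mm in diameter and 82 mm long that sticks out along the stand's -y from the lever's end (grip point 180 mm from the hinge axis, at stand y -170 mm; 222 mm above the bench at rest and at full stroke, 240 mm at mid stroke). Hook or pinch it from above, fingers before and behind it.
- core_a: Core segment: grey laminated steel ring (fine grooves round the rim, six rivet heads), 68 mm outside diameter, 12 mm thick, about 0.14 kg, lying flat. Origin: centre of its underside, z along its axis. Bore 33 mm through, with a keyway 11 mm wide on its -x side (24.5 mm deep from the axis) and an open rim slot on its +x side, 15 mm wide, 10 mm deep. Grip it across the round rim. Two or three are present.
- core_b: Core segment just like core_a (same sizes, origin, axes, keyway and slot); may be absent.
- core_c: Core segment just like core_a (same sizes, origin, axes, keyway and slot); may be absent.
- plain_ring: Plain end ring: pale smooth aluminium ring, 68 mm outside diameter, 10 mm thick, no fins, about 0.09 kg, lying flat. Origin: centre of its underside, z along its axis. Bore, keyway (-x side) and rim slot (+x side) as on core_a.
- finned_ring: Finned end ring: pale aluminium ring, 68 mm outside diameter, 12 mm thick, with eight upright cooling fins on top (20 mm in all; fins 20 to 33 mm from the axis), about 0.10 kg, lying fins up. Origin: centre of its underside, z up. Bore, keyway (-x side) and rim slot (+x side) as on core_a.
- tape_roll: Bystander, loose: brown roll of packing tape lying flat, 94 mm across, 48 mm high. Leave it where it is.
- marker_pen: Bystander, loose: black-and-white marker pen, 135 mm long. Leave it where it is.
- tweezers: Bystander, loose: steel tweezers, 129 mm long. Leave it where it is.
Not all that is in view belongs to the job. What is shaped like the finned_ring but purple is not meant.

How it is judged:
By the outcome, as a careful person would: the job done as asked, in the order asked, and still so for the second after the job is handed in, with the robot touching nothing.
Of core_a, core_b, core_c only 2 to 3 are there at a start; the rules pass over those that are not, and their reading is None.
At some moment in a run one of core_a, core_b, core_c, plain_ring, finned_ring may be knocked a few centimetres aside while the robot is not near it.
It also fails if it takes over 200 s, if anything falls off the work surface, if the arm or the gripper's body presses on something with over 40 N, if the wrist force passes 120 N, or if a joint passes its speed limit or range.

## Working session

There is one attempt and no reset: what is moved stays moved. The work goes in short steps, Python scripts to look and compute and a tool call to move; the robot and the scene stay as the last step left them, time stands still between calls to the robot, and variables do not carry over. Pictures are saved under pics/ and viewed, about 12 in all and at most 16, crops included, and the job is handed in when it is done.

Besides the shell and the picture viewer there is one more tool, called after "Call:" in YAML: its name, and indented under it one key for each argument. play_rows: Moves the arm, as the interface text tells. Its arguments: {"type":"object","properties":{"deltas":{"type":"array"},"grip_force":{"type":"number"}},"required":["deltas"]}

```bash
ls; mkdir -p pics; python3 - <<'E'
from bench import robot
import cv2,numpy as np
print(robot.get_obs())
a=robot.camera("scene");b=robot.camera("top")
cv2.imwrite("pics/scene0.png",a);cv2.imwrite("pics/top0.png",b)
cv2.imwrite("pics/w0.png",robot.camera("wrist"))
for n in("scene","top","wrist"):print(n,robot.calibration(n))
E
```

```text
pics
{'time_s': 0.0, 'joints': array([-1.43509292e+00,  2.45785322e-01,  1.55895834e+00,  4.13121179e-05,
        1.33871218e+00, -1.74102272e-01]), 'qd': array([ 3.00628457e-04,  6.87141248e-05,  2.11690033e-04,  4.47750467e-04,
       -2.33507331e-03,  1.18424960e-03]), 'effort': array([-4.32621721e-05, -4.15838885e+01, -3.14599121e+01,  6.85085566e-02,
        3.32945050e-02, -1.33389231e-04]), 'tcp_pos': array([ 198.10327515, -618.46710621,  204.39368561]), 'orientation': array([ 9.88026833e-01,  1.54279324e-01,  3.79790701e-05, -9.31035455e-04]), 'force': array([0.20531708, 0.17523067, 0.60375772]), 'ft_torque': array([-0.03533989,  0.0541139 ,  0.03721876]), 'finger_gap': 94.1322556250707}
scene {'camera_matrix': array([[476.50782762,   0.        , 276.14542012],
       [  0.        , 476.50782762, 209.49104106],
       [  0.        ,   0.        ,   1.        ]]), 'origin': array([-567.40279152,  966.33586828,  838.38181731]), 'attitude': array([-0.32557633,  0.7736402 , -0.50206235,  0.20836094])}
top {'camera_matrix': array([[402.67336308,   0.        , 279.65153568],
       [  0.        , 402.67336308, 205.94439264],
       [  0.        ,   0.        ,   1.        ]]), 'origin': array([ 353.88991366, -118.16796106, 1344.95522695]), 'attitude': array([-0.70447812,  0.70587342, -0.04984213,  0.05448907])}
wrist {'camera_matrix': array([[325.1922621 ,   0.        , 278.86694997],
       [  0.        , 325.1922621 , 212.83216218],
       [  0.        ,   0.        ,   1.        ]]), 'origin': array([ 265.94335978, -596.76787779,  384.02941904]), 'attitude': array([ 0.80160632, -0.58475078, -0.07416342,  0.09996808])}
```

View pics/top0.png

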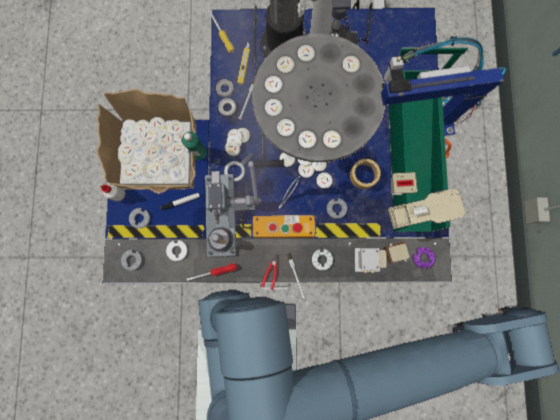

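View pics/scene0.png

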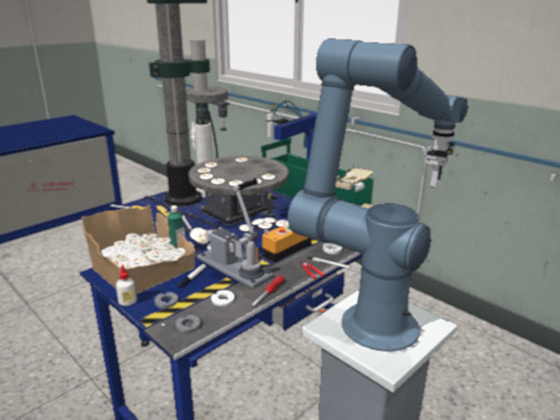

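```bash
cat > h.py <<'E'
import cv2,numpy as np
from scipy.spatial.transform import Rotation as R
from bench import robot
def ray(c,uv,fish=False):
    K=c["camera_matrix"];x=(uv[0]-K[0,2])/K[0,0];y=(uv[1]-K[1,2])/K[1,1]
    if fish:
        r=np.hypot(x,y);d=np.array([x/r*np.sin(r),y/r*np.sin(r),np.cos(r)]) if r>1e-9 else np.array([0,0,1.])
    else:d=np.array([x,y,1.])
    return np.array(c["origin"]),R.from_quat(c["attitude"]).apply(d)
def onz(c,uv,z,fish=False):
    o,d=ray(c,uv,fish);return (o+d*(z-o[2])/d[2])
def proj(c,p,fish=False):
    q=R.from_quat(c["attitude"]).inv().apply(np.array(p,float)-c["origin"]);K=c["camera_matrix"]
    if fish:
        s=np.hypot(q[0],q[1]);r=np.arctan2(s,q[2]);m=q[:2]/max(s,1e-9)*r
    else:m=q[:2]/q[2]
    return m*K[0,0]+K[:2,2]
E
python3 - <<'E'
from h import *
c=robot.calibration("top")
a=cv2.imread("pics/top0.png")
for n,uv,z in[("A",(131,260),12),("B",(138,218),12),("C",(336,208),12),("pale1",(176,250),10),("pale2",(322,259),12),("purple",(425,258),12),("r1",(227,106),5),("r2",(233,170),5),("r3",(224,88),5),("spindle",(219,238),126),("seatc",(219,238),52)]:
    p=onz(c,uv,z);print(n,p.round(),np.hypot(p[0],p[1]).round())
big=lambda x0,y0,w,h,s:cv2.resize(a[y0:y0+h,x0:x0+w],None,fx=s,fy=s,interpolation=cv2.INTER_CUBIC)
l=big(100,160,150,125,3);r=big(270,160,150,125,3) if 0 else big(250,180,190,100,3)
r2=big(205,70,80,80,3)
H=600;can=np.zeros((615,800,3),np.uint8)
can=np.zeros((600,800,3),np.uint8);l=cv2.resize(l,(400,333));can[:333,:400]=l;can[:240,400:640]=r2;can[340:340+260,:494]=cv2.resize(r,(494,260))
cv2.imwrite("pics/crop0.png",can)
E
```

```text
A [374. 380.  12.] 533.0
B [513. 364.  12.] 629.0
C [ 545. -298.   12.] 621.0
pale1 [406. 233.  10.] 468.0
pale2 [ 376. -248.   12.] 450.0
purple [ 379. -585.   12.] 697.0
r1 [907.  74.   5.] 910.0
r2 [678.  50.   5.] 679.0
r3 [974.  86.   5.] 977.0
spindle [438.  74. 126.] 444.0
seatc [443.  85.  52.] 451.0
```

View pics/crop0.png

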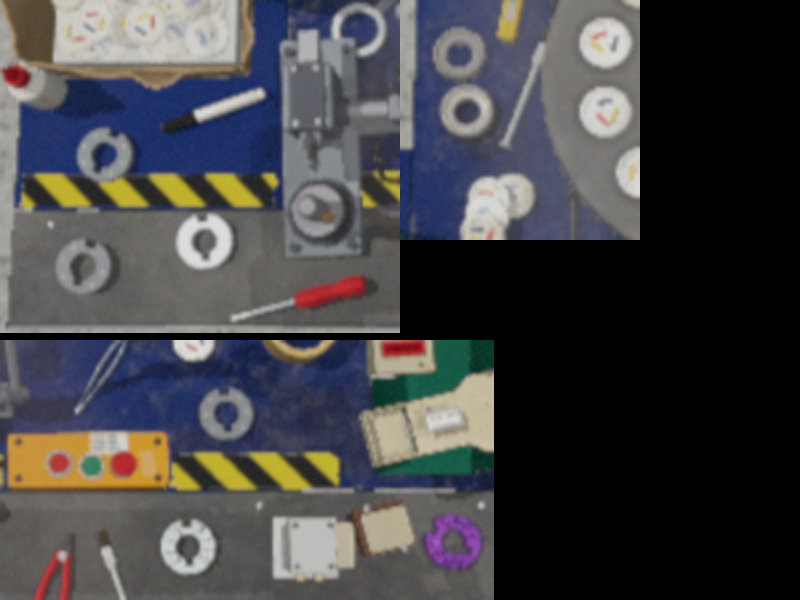

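Call:
play_rows:
  deltas:
    - [[2.6,-4.2,-0.4],[0,0,0],9.4]
    - [[2.6,-4.2,-0.4],[0,0,0],9.4]
    - [[2.6,-4.2,-0.4],[0,0,0],9.4]
    - [[2.6,-4.2,-0.4],[0,0,0],9.4]
    - [[2.6,-4.2,-0.4],[0,0,0],9.4]
    - [[2.6,-4.2,-0.4],[0,0,0],9.4]
    - [[2.6,-4.2,-0.4],[0,0,0],9.4]
    - [[2.6,-4.2,-0.4],[0,0,0],9.4]

```text
time_s: 1.15
tcp_pos: [293.8, -234.0, 237.4]
orientation: [0.988, 0.154, 0.0, -0.0]
force: [0.6, -0.6, -1.1]
finger_gap: 94.1
```

Call:
play_rows:
  deltas:
    - [[2.6,-4.2,-0.4],[0,0,0],9.4]
    - [[2.6,-4.2,-0.4],[0,0,0],9.4]
    - [[2.6,-4.2,-0.4],[0,0,0],9.4]
    - [[2.6,-4.2,-0.4],[0,0,0],9.4]
    - [[2.6,-4.2,-0.4],[0,0,0],9.4]
    - [[2.6,-4.2,-0.4],[0,0,0],9.4]
    - [[2.6,-4.2,-0.4],[0,0,0],9.4]
    - [[2.6,-4.2,-0.4],[0,0,0],9.4]
    - [[0,0,0],[0,0,0],9.4]
    - [[0,0,0],[0,0,0],9.4]

```text
time_s: 2.4
tcp_pos: [389.2, 147.5, 269.1]
orientation: [0.988, 0.154, -0.0, 0.0]
force: [1.1, -0.0, -0.9]
finger_gap: 93.6
```

```bash
python3 - <<'E'
from h import *
o=robot.get_obs();c=robot.calibration("wrist");im=robot.camera("wrist")
print(o["time_s"],o["tcp_pos"],o["orientation"],o["joints"].round(3),o["force"])
T=R.from_quat(o["orientation"]);print("cam in tool",T.inv().apply(c["origin"]-o["tcp_pos"]),(T.inv()*R.from_quat(c["attitude"])).as_matrix().round(3))
cv2.imwrite("pics/w1.png",im)
np.save("w1.npy",dict(c),allow_pickle=True)
E
```

```text
2.4 [389.16448411 147.45357801 269.06002323] [ 9.88011865e-01  1.54377238e-01 -4.45604559e-04  1.56233174e-04] [ 0.088 -0.393  2.045 -0.     1.49   1.349] [ 1.11746877 -0.0473378  -0.8738948 ]
cam in tool [  71.31693996   -0.37377719 -179.38545258] [[ 0.    -0.969 -0.247]
 [ 1.     0.    -0.   ]
 [ 0.001 -0.247  0.969]]
```

View pics/w1.png

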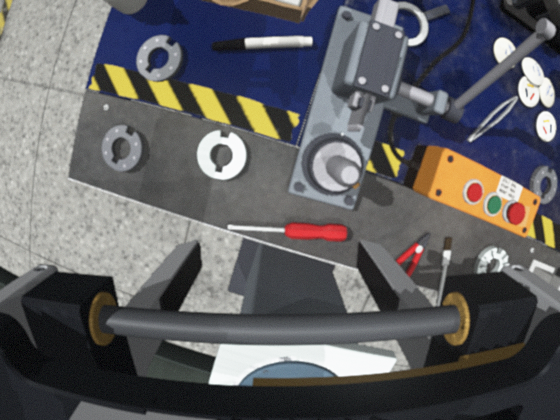

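```bash
cat >> h.py <<'E'
def rect(im,c,z,x0,x1,y0,y1,s=0.5):
    """map: row grows with -x, col grows with -y (like top view); s mm per px"""
    xs=np.arange(x1,x0,-s);ys=np.arange(y1,y0,-s)
    Y,X=np.meshgrid(ys,xs);P=np.stack([X,Y,np.full_like(X,z)],-1).reshape(-1,3)
    q=R.from_quat(c["attitude"]).inv().apply(P-c["origin"]);K=c["camera_matrix"]
    n=np.hypot(q[:,0],q[:,1]);f=np.arctan2(n,q[:,2])/n*K[0,0]
    m=np.stack([q[:,0]*f+K[0,2],q[:,1]*f+K[1,2]],-1).astype(np.float32).reshape(X.shape+(2,))
    return cv2.remap(im,m[...,0],m[...,1],cv2.INTER_CUBIC)
def ring(im,c,xy,z,w=60,rr=(32,36),s=0.5):
    x,y=xy;g=cv2.cvtColor(rect(im,c,z,x-w,x+w,y-w,y+w,s),cv2.COLOR_BGR2GRAY)
    h=cv2.HoughCircles(cv2.GaussianBlur(g,(5,5),0),cv2.HOUGH_GRADIENT,1,200,param1=80,param2=12,minRadius=int(rr[0]/s),maxRadius=int(rr[1]/s))
    u,v,r=h[0,0];cx,cy=x+w-v*s,y+w-u*s
    a=np.deg2rad(np.arange(0,360,2))
    def samp(rad):
        return cv2.remap(g,(u-rad/s*np.sin(a)).astype(np.float32)[None],(v-rad/s*np.cos(a)).astype(np.float32)[None],cv2.INTER_LINEAR)[0].astype(float)
    out=[]
    for rads in((19,20,21,22),(27,29,31)):
        p=np.mean([samp(k) for k in rads],0);p=p-np.median(p);k=np.convolve(np.r_[p,p,p],np.ones(11)/11,'same')[180:360]
        i=k.argmin();ii=(np.arange(i-9,i+10));wt=np.clip(-p[ii%180],0,None);d=(wt*ii).sum()/wt.sum()
        out+=[np.deg2rad(2*d),k.min()]
    return dict(c=(round(cx,1),round(cy,1)),r=r*s,key=round(out[0],2),kd=round(out[1]),slot=round(out[2],2),sd=round(out[3])),g
E
python3 - <<'E'
from h import *
im=cv2.imread("pics/w1.png");c=np.load("w1.npy",allow_pickle=True).item()
t=[("plain",(221,155),10),("A",(123,148),12),("B",(160,58),12),("C",(545,182),12),("fin",(492,262),16)]
tiles=[]
for n,uv,z in t:
    p=onz(c,uv,z,True);d,g=ring(im,c,p[:2],z);print(n,p.round(),d);tiles.append(g)
sp=onz(c,(337,163),80,True);print(sp)
for z in(16,52,115,126):
    x,y=445,80
    tiles.append(cv2.resize(cv2.cvtColor(rect(im,c,z,x-100,x+220,y-130,y+130,1),cv2.COLOR_BGR2GRAY),(240,295))[:240])
rows=[np.hstack(tiles[:3]),np.hstack(tiles[5:8])]
cv2.imwrite("pics/r1.png",np.vstack(rows))
E
```

```text
plain [403. 235.  10.] {'c': (np.float64(404.1), np.float64(235.4)), 'r': np.float32(34.1), 'key': np.float64(3.24), 'kd': -171, 'slot': np.float64(0.14), 'sd': -158}
A [374. 379.  12.] {'c': (np.float64(372.6), np.float64(383.7)), 'r': np.float32(33.65), 'key': np.float64(2.84), 'kd': -100, 'slot': np.float64(6.0), 'sd': -95}
B [511. 360.  12.] {'c': (np.float64(512.1), np.float64(365.1)), 'r': np.float32(33.45), 'key': np.float64(2.79), 'kd': -116, 'slot': np.float64(5.85), 'sd': -134}
C [ 547. -293.   12.] {'c': (np.float64(542.2), np.float64(-295.8)), 'r': np.float32(34.55), 'key': np.float64(3.28), 'kd': -68, 'slot': np.float64(0.05), 'sd': -65}
fin [ 380. -236.   16.] {'c': (np.float64(375.4), np.float64(-239.3)), 'r': np.float32(32.3), 'key': np.float64(3.8), 'kd': -178, 'slot': np.float64(2.7), 'sd': -125}
[443.67364781  95.54374113  80.        ]
```

View pics/r1.png

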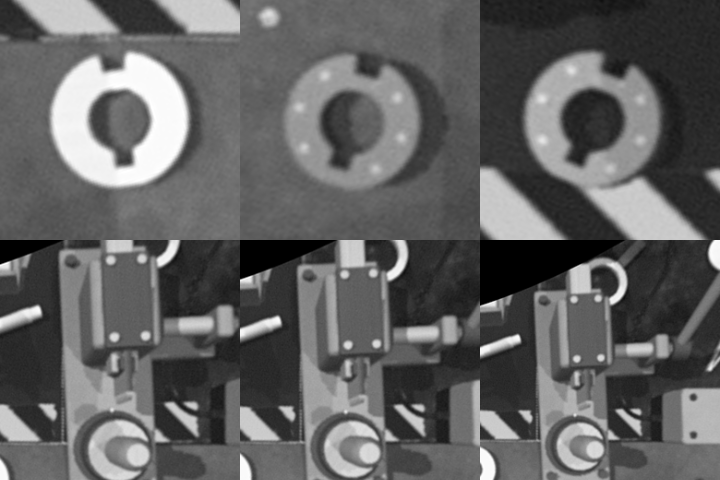

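```bash
cat > st.py <<'E'
from h import *
def stand(im,c,s=0.5):
    def hc(z,r,xy,w,p2=10):
        g=cv2.cvtColor(rect(im,c,z,xy[0]-w,xy[0]+w,xy[1]-w,xy[1]+w,s),cv2.COLOR_BGR2GRAY)
        h=cv2.HoughCircles(cv2.GaussianBlur(g,(3,3),0),cv2.HOUGH_GRADIENT,1,300,param1=60,param2=p2,minRadius=int((r-1.5)/s),maxRadius=int((r+1.5)/s))
        return None if h is None else [(round(xy[0]+w-v*s,1),round(xy[1]+w-u*s,1),float(q*s)) for u,v,q in h[0,:3]]
    print("flange",hc(52,30.5,(443,85),50)); print("top",hc(126,9,(443,85),35))
    x0,x1,y0,y1=380,640,20,150
    for z in(16,115):
        g=cv2.cvtColor(rect(im,c,z,x0,x1,y0,y1,s),cv2.COLOR_BGR2GRAY)
        L=cv2.createLineSegmentDetector().detect(g)[0][:,0]
        for a in L:
            l=np.hypot(a[2]-a[0],a[3]-a[1])*s
            P=[(x1-a[1]*s,y1-a[0]*s),(x1-a[3]*s,y1-a[2]*s)]; th=np.arctan2(P[1][1]-P[0][1],P[1][0]-P[0][0])%np.pi
            if l>45 and min(th,np.pi-th)<.3:print(z,"line",np.round(P,1).tolist(),round(th if th<1.5 else th-np.pi,3))
    g=rect(im,c,106,400,490,40,130,s);hsv=cv2.cvtColor(g,cv2.COLOR_BGR2HSV)
    m=cv2.inRange(hsv,(12,90,60),(32,255,255));ys,xs=np.nonzero(m)
    if len(xs):print("brass n",len(xs),"c",490-ys.mean()*s,130-xs.mean()*s)
if __name__=="__main__":
    im=cv2.imread("pics/w1.png");c=np.load("w1.npy",allow_pickle=True).item();stand(im,c)
E
python3 st.py
```

```text
flange [(np.float32(438.8), np.float32(88.8), 30.450000762939453)]
top [(np.float32(438.8), np.float32(88.8), 9.050000190734863)]
16 line [[509.1000061035156, 139.6999969482422], [404.0, 135.10000610351562]] 0.044
16 line [[460.29998779296875, 43.29999923706055], [506.6000061035156, 44.900001525878906]] 0.035
16 line [[639.7000122070312, 146.60000610351562], [566.5, 143.3000030517578]] 0.045
16 line [[553.4000244140625, 97.69999694824219], [639.7999877929688, 101.69999694824219]] 0.046
16 line [[601.5, 44.5], [554.7000122070312, 43.79999923706055]] 0.015
16 line [[554.0, 37.099998474121094], [639.7999877929688, 40.5]] 0.04
16 line [[639.7000122070312, 113.30000305175781], [552.2000122070312, 109.5]] 0.044
16 line [[543.4000244140625, 122.69999694824219], [602.2000122070312, 125.5]] 0.047
115 line [[493.3999938964844, 146.39999389648438], [448.3999938964844, 144.39999389648438]] 0.045
115 line [[459.70001220703125, 72.0999984741211], [520.4000244140625, 74.69999694824219]] 0.043
115 line [[531.5, 114.30000305175781], [609.0, 117.69999694824219]] 0.044
115 line [[532.2000122070312, 67.5], [599.2000122070312, 70.0999984741211]] 0.04
115 line [[447.20001220703125, 144.39999389648438], [401.6000061035156, 142.10000610351562]] 0.051
115 line [[599.5999755859375, 126.19999694824219], [530.2999877929688, 123.30000305175781]] 0.042
115 line [[524.7000122070312, 133.39999389648438], [570.4000244140625, 135.6999969482422]] 0.049
brass n 1621 c 465.14528069093154 54.486428130783466
```

```bash
cat >> h.py <<'E'
def plan(x,y,z,phi=None,start=None):
    """shift in the present tool frame (cm), then turn about tool z"""
    o=robot.get_obs();T=R.from_quat(o["orientation"]).as_matrix();p=o["tcp_pos"]
    a=np.arctan2(T[1,0],T[0,0]);T=R.from_rotvec([0,0,a]).as_matrix()@np.diag([1,-1,-1.])
    d=T.T@(np.array([x,y,z])-p)/10
    print("t",round(o["time_s"],2),"p",p.round(1),"phi",round(a,3),"q6",o["joints"][5].round(2),"gap",round(o["finger_gap"],1),"F",o["force"].round(1),"\n  shift cm",d.round(2),"turn",None if phi is None else round(-((phi-a+np.pi)%(2*np.pi)-np.pi),3))
E
python3 -c "
from h import *
plan(404.1,235.4,60,.12);plan(404.1,235.4,4,.12)"
```

```text
t 2.45 p [389.3 147.  269.1] phi 0.309 q6 1.35 gap 93.6 F [ 0.  -0.7  0.3] 
  shift cm [ 4.1  -7.97 20.91] turn 0.189
t 2.45 p [389.3 147.  269.1] phi 0.309 q6 1.35 gap 93.6 F [ 0.  -0.7  0.3] 
  shift cm [ 4.1  -7.97 26.51] turn 0.189
```

Call:
play_rows:
  deltas:
    - [[1.37,-2.66,4.0],[0,0,0],9.4]
    - [[1.37,-2.66,4.0],[0,0,0],9.4]
    - [[1.36,-2.65,4.0],[0,0,0],9.4]
    - [[0,0,4.4],[0,0,0.095],9.4]
    - [[0,0,4.5],[0,0,0.094],9.4]
    - [[0,0,0],[0,0,0],9.4]
    - [[0,0,2],[0,0,0],9.4]
    - [[0,0,2],[0,0,0],9.4]
    - [[0,0,1],[0,0,0],9.4]
    - [[0,0,0.3],[0,0,0],9.4]
    - [[0,0,0],[0,0,0],9.4]

```text
time_s: 3.82
tcp_pos: [405.0, 236.2, 8.4]
orientation: [0.998, 0.06, 0.001, -0.0]
force: [-0.3, 0.3, 0.3]
finger_gap: 94.3
```

```bash
python3 -c "
from h import *
plan(404.1,235.4,4,.12)
im=robot.camera('wrist');c=robot.calibration('wrist');cv2.imwrite('pics/w2.png',im)
d,g=ring(im,c,(404,235),10);print(d)
cv2.imwrite('pics/c2.png',np.hstack([im[:, :],cv2.cvtColor(cv2.resize(g,(420,420)),cv2.COLOR_GRAY2BGR)[:,:240]]))"
```

```text
t 3.83 p [405.  236.2   8.4] phi 0.121 q6 1.74 gap 94.3 F [-0.3  0.3  0.3] 
  shift cm [-0.1   0.07  0.44] turn 0.001
{'c': (np.float32(404.8), np.float32(235.8)), 'r': np.float32(33.65), 'key': np.float64(3.27), 'kd': -140, 'slot': np.float64(0.12), 'sd': -116}
```

View pics/c2.png

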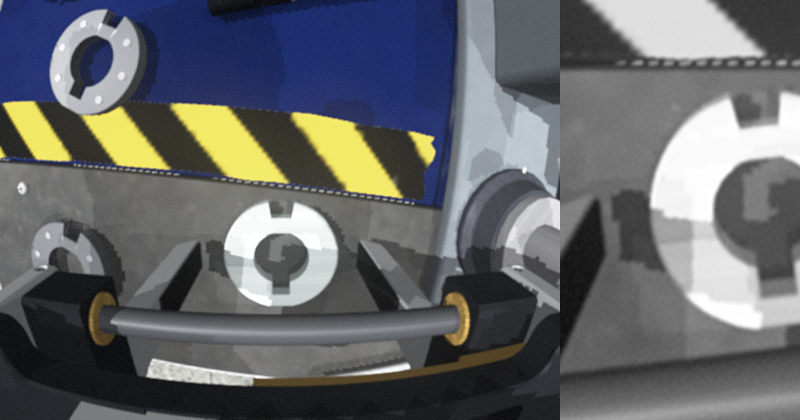

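Call:
play_rows:
  deltas:
    - [[0,0,0.45],[0,0,0],9.4]
    - [[0,0,0],[0,0,0],9.4]
    - [[0,0,0],[0,0,0],6.4]
    - [[0,0,0],[0,0,0],6.4]
    - [[0,0,0],[0,0,0],6.4]
    - [[0,0,0],[0,0,0],6.4]
    - [[0,0,0],[0,0,0],6.4]
    - [[0,0,0],[0,0,0],6.4]
  grip_force: 20

```text
time_s: 4.88
tcp_pos: [404.3, 236.2, 3.0]
orientation: [0.998, 0.06, 0.0, 0.0]
force: [0.9, 0.1, -0.1]
finger_gap: 67.3
```

Call:
play_rows:
  deltas:
    - [[0,0,-3],[0,0,0],6.4]
    - [[0,0,-5],[0,0,0],6.4]
    - [[0,0,-5],[0,0,0],6.4]
    - [[0,0,-5],[0,0,0],6.4]
    - [[0,0,0],[0,0,0],6.4]
    - [[0,0,0],[0,0,0],6.4]

```text
time_s: 5.62
tcp_pos: [403.5, 236.0, 181.8]
orientation: [0.998, 0.06, -0.001, 0.0]
force: [-0.8, -0.6, -1.1]
finger_gap: 67.1
```

```bash
cat >> h.py <<'E'
def held(im,c,h,tip=4.0):
    """ring held: h its thickness, tip = height of TCP above ring underside; gives offset in tool frame"""
    o=robot.get_obs();p=o["tcp_pos"];T=R.from_quat(o["orientation"]).as_matrix();a=np.arctan2(T[1,0],T[0,0])
    d,g=ring(im,c,p[:2],p[2]-tip+h);v=np.array(d["c"])-p[:2]
    print("held",d,"tool-x off",round(float(v@[np.cos(a),np.sin(a)]),1),"tool-y off",round(float(v@[np.sin(a),-np.cos(a)]),1),"key-pi-phi",round(d["key"]-np.pi-a,3),"slot-phi",round(d["slot"]-a,3));return g
E
python3 -c "
from h import *
im=robot.camera('wrist');c=robot.calibration('wrist');cv2.imwrite('pics/w3.png',im)
g=held(im,c,10);plan(438.8,88.8,170,.044+.8)
import st;st.stand(im,c)
t=robot.camera('top');cv2.imwrite('pics/top3.png',t);t2=robot.camera('scene');cv2.imwrite('pics/scene3.png',t2)
ct=robot.calibration('top');cs=robot.calibration('scene')
o=[cv2.resize(g,(300,300))]
o=[cv2.cvtColor(o[0],cv2.COLOR_GRAY2BGR)]
for n,i,cc in(('top',t,ct),('sc',t2,cs)):
    u=proj(cc,[438.8,88.8,100]);x,y=u.astype(int);o.append(cv2.resize(i[y-20:y+20,x-20:x+20],(250,300),interpolation=cv2.INTER_CUBIC));print(n,u)
cv2.imwrite('pics/c3.png',np.vstack([np.hstack(o),cv2.resize(im,(800,600))[:300]]))"
```

```text
held {'c': (np.float64(402.8), np.float64(236.1)), 'r': np.float32(34.05), 'key': np.float64(3.3), 'kd': -89, 'slot': np.float64(0.12), 'sd': -78} tool-x off -0.2 tool-y off -0.3 key-pi-phi 0.038 slot-phi -0.001
t 5.67 p [403.  235.8 181. ] phi 0.121 q6 1.74 gap 67.1 F [ 0.6  0.4 -1.1] 
  shift cm [ 1.78 15.03  1.1 ] turn -0.723
flange [(np.float32(438.2), np.float32(88.8), 30.549999237060547)]
top [(np.float32(438.2), np.float32(89.2), 9.149999618530273)]
16 line [[584.7000122070312, 65.80000305175781], [639.7000122070312, 67.5]] 0.032
16 line [[639.7000122070312, 148.60000610351562], [435.79998779296875, 138.10000610351562]] 0.051
16 line [[536.5999755859375, 121.0], [606.5, 124.0999984741211]] 0.044
16 line [[639.7999877929688, 82.69999694824219], [552.2000122070312, 78.69999694824219]] 0.045
16 line [[639.7000122070312, 63.79999923706055], [550.2999877929688, 59.70000076293945]] 0.046
115 line [[526.5, 115.80000305175781], [601.0, 119.19999694824219]] 0.045
115 line [[528.4000244140625, 70.4000015258789], [601.5999755859375, 73.30000305175781]] 0.039
115 line [[499.70001220703125, 40.20000076293945], [451.6000061035156, 40.29999923706055]] -0.002
115 line [[599.0, 129.5], [530.2999877929688, 126.5999984741211]] 0.043
115 line [[603.4000244140625, 116.19999694824219], [528.5, 112.9000015258789]] 0.044
brass n 1720 c 472.6031976744186 76.9311046511628
top [215.38001583 238.18585834]
sc [250.02890042 249.76809752]
```

View pics/c3.png

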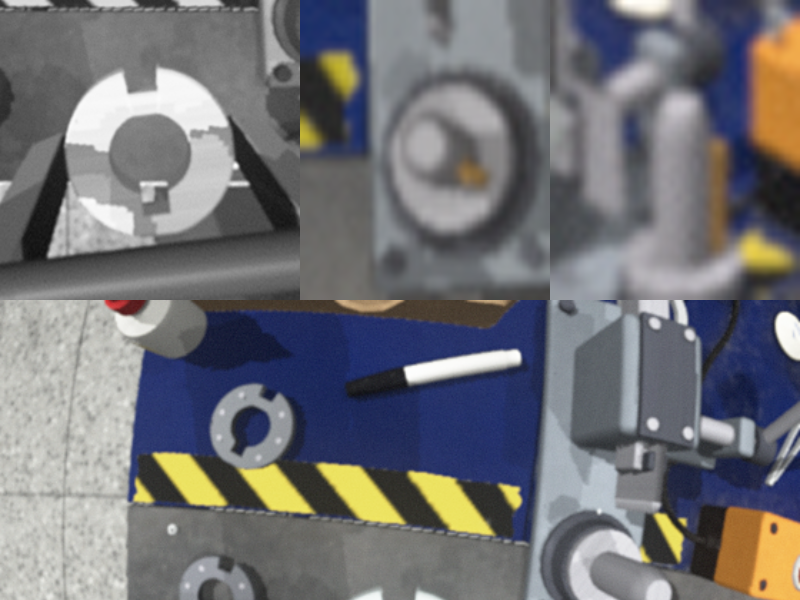

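```bash
python3 -c "
from h import *
for n in('top','scene'):
    im=cv2.imread(f'pics/{n}3.png');c=robot.calibration(n)
    u=proj(c,[438.5,89,100]);x,y=u.astype(int);hsv=cv2.cvtColor(im,cv2.COLOR_BGR2HSV)
    m=cv2.inRange(hsv,(8,80,50),(26,255,255));sub=m[y-22:y+22,x-22:x+22]
    k,l,s,ce=cv2.connectedComponentsWithStats(sub)
    print(n,'post top',proj(c,[438.5,89,126]).round(1))
    for i in range(1,k):print(s[i],(ce[i]+[x-22,y-22]).round(1),'tl',s[i][:2]+[x-22,y-22])
    for th in(.5,.7,.9,1.1):
        a=.044+np.pi+th;D=np.array([np.cos(a),np.sin(a)]);print(th,[proj(c,[438.5+r*D[0],89+r*D[1],z]).round(1).tolist() for r,z in((15,106),(22,104),(22,80),(22,52))])
"
```

```text
top post top [213.9 237.7]
[ 5  9  6  6 14] [200.7 227.4] tl [198 225]
[ 0 14  3  3  5] [193.8 231.2] tl [193 230]
[42 15  2  3  6] [235.5 232. ] tl [235 231]
[ 0 18  6  4 10] [196.1 236.1] tl [193 234]
[43 21  1  1  1] [236. 237.] tl [236 237]
[27 23  5  4 11] [221.8 240.5] tl [220 239]
0.5 [[217.4, 242.3], [218.7, 244.3], [219.9, 244.7], [221.2, 245.2]]
0.7 [[218.2, 241.7], [219.8, 243.5], [221.0, 243.9], [222.3, 244.3]]
0.9 [[218.9, 241.0], [220.8, 242.4], [221.9, 242.8], [223.2, 243.3]]
1.1 [[219.4, 240.2], [221.5, 241.1], [222.7, 241.6], [224.0, 242.1]]
scene post top [249.9 242.6]
[ 34   4  10  23 171] [267.3 241.6] tl [262 231]
[28 21  3 14 29] [256.6 254.6] tl [256 248]
[32 33  9  6 36] [263.8 262.9] tl [260 260]
0.5 [[254.5, 248.7], [256.7, 249.6], [256.8, 256.2], [256.9, 263.8]]
0.7 [[254.7, 248.3], [256.9, 248.9], [257.0, 255.5], [257.1, 263.1]]
0.9 [[254.7, 247.8], [256.9, 248.2], [257.0, 254.8], [257.1, 262.4]]
1.1 [[254.5, 247.4], [256.6, 247.6], [256.7, 254.2], [256.8, 261.7]]
```

Call:
play_rows:
  deltas:
    - [[-0.56,4.23,0],[0,0,0],6.4]
    - [[-0.56,4.23,0],[0,0,0],6.4]
    - [[-0.56,4.23,0],[0,0,0],6.4]
    - [[-0.56,4.23,0],[0,0,0],6.4]
    - [[-0.56,4.23,0],[0,0,0],6.4]
    - [[-0.56,4.23,0],[0,0,0],6.4]
    - [[0,0,0],[0,0,0],6.4]
    - [[0,0,0],[0,0,0],6.4]
    - [[0,0,0],[0,0,0],6.4]

```text
time_s: 6.9
tcp_pos: [401.2, -18.8, 182.4]
orientation: [0.998, 0.061, -0.001, -0.0]
force: [0.1, 1.4, -1.2]
finger_gap: 66.8
```

```bash
cat > key.py <<'E'
from h import *
im=robot.camera('wrist');c=robot.calibration('wrist');cv2.imwrite('pics/w4.png',im)
plan(438.8,88.8,170,.044+.9)
import st;st.stand(im,c)
S=np.array([438.6,88.9])
hsv=cv2.cvtColor(im,cv2.COLOR_BGR2HSV);m=cv2.inRange(hsv,(8,80,50),(26,255,255))
k,l,s,ce=cv2.connectedComponentsWithStats(m);u=proj(c,[*S,100],True);print(u)
for i in range(1,k):
    if s[i][4]>15 and np.hypot(*(ce[i]-u))<60:print(s[i],ce[i].round(1))
for th in(.5,.7,.9,1.1):
    a=.044+np.pi+th;D=np.array([np.cos(a),np.sin(a)]);print(th,[proj(c,[*(S+r*D),z],True).round(1).tolist() for r,z in((15,106),(22,104),(22,52))])
x,y=u.astype(int);cv2.imwrite('pics/c4.png',cv2.resize(im[max(0,y-70):y+70,max(0,x-90):x+90],None,fx=4,fy=4,interpolation=cv2.INTER_CUBIC));print(max(0,x-90),max(0,y-70))
E
python3 key.py
```

```text
t 6.95 p [401.3 -18.8 182.6] phi 0.123 q6 1.12 gap 67.2 F [-0.   0.7 -1.4] 
  shift cm [  5.04 -10.22   1.26] turn -0.821
flange [(np.float32(438.2), np.float32(89.2), 30.600000381469727)]
top [(np.float32(438.8), np.float32(88.8), 9.149999618530273)]
16 line [[510.3999938964844, 138.8000030517578], [445.29998779296875, 135.60000610351562]] 0.048
16 line [[566.5, 107.69999694824219], [612.2000122070312, 109.69999694824219]] 0.044
115 line [[523.4000244140625, 97.19999694824219], [451.6000061035156, 94.0]] 0.044
brass n 1839 c 455.189505165851 98.21506253398586
[158.1162897  160.07419246]
[130 105  15  18 102] [137.4 112.1]
[107 138  10   2  19] [111.6 138.5]
[169 162  25  17 249] [180.9 169.4]
0.5 [[163.2, 176.9], [167.7, 184.0], [184.9, 175.4]]
0.7 [[166.0, 175.0], [171.8, 181.4], [188.4, 173.1]]
0.9 [[168.4, 172.6], [175.3, 177.8], [191.5, 170.1]]
1.1 [[170.3, 169.7], [178.0, 173.6], [193.9, 166.5]]
68 90
```

View pics/c4.png

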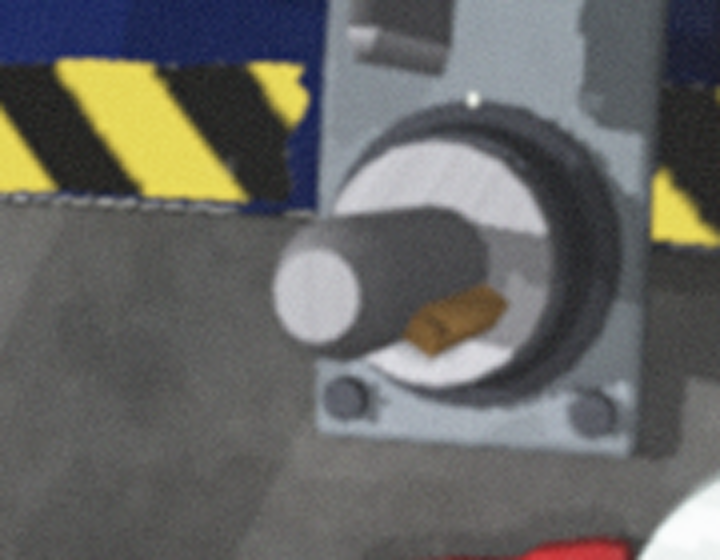

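```bash
python3 -c "
from h import *
im=cv2.imread('pics/w4.png');c=robot.calibration('wrist');S=np.array([438.6,88.9])
m=cv2.inRange(cv2.cvtColor(im,cv2.COLOR_BGR2HSV),(8,80,50),(26,255,255));sub=m[155:185,160:200]
k=cv2.findContours(sub,0,2)[0];k=max(k,key=cv2.contourArea)
print('poly px',(cv2.approxPolyDP(k,1.5,True)[:,0]+[160,155]).tolist())
for th in(.7,.8,.9,1.,1.1):
    a=.044+np.pi+th;D=np.array([np.cos(a),np.sin(a)]);N=np.array([-D[1],D[0]])
    f=lambda r,t,z:proj(c,[*(S+r*D+t*N),z],True).round(1).tolist()
    print(th,'top',f(15,-4,106),f(22,-4,105),f(22,4,105),f(15,4,106),'bot',f(22,-4,52),f(22,4,52),f(15,4,52))
"
```

```text
poly px [[193, 165], [190, 162], [176, 165], [169, 174], [176, 178], [190, 171]]
0.7 top [162.6, 177.9] [167.9, 184.4] [174.9, 178.7] [169.5, 172.1] bot [185.4, 175.5] [191.5, 170.7] [187.3, 165.1]
0.8 top [164.1, 177.1] [170.0, 183.1] [176.4, 176.6] [170.5, 170.6] bot [187.2, 174.4] [192.8, 169.0] [188.1, 163.8]
0.9 top [165.6, 176.2] [172.0, 181.6] [177.8, 174.4] [171.3, 169.0] bot [189.0, 173.1] [194.0, 167.1] [188.8, 162.4]
1.0 top [166.9, 175.1] [173.9, 179.8] [179.0, 172.0] [172.0, 167.3] bot [190.6, 171.7] [195.0, 165.1] [189.4, 161.0]
1.1 top [168.2, 173.8] [175.5, 177.9] [179.9, 169.5] [172.5, 165.5] bot [192.0, 170.0] [195.8, 163.0] [189.9, 159.5]
```

```bash
python3 -c "
from h import *
plan(438.5,89,165,1.055)"
```

```text
t 6.95 p [401.3 -18.8 182.6] phi 0.123 q6 1.12 gap 67.2 F [-0.   0.7 -1.4] 
  shift cm [  5.01 -10.24   1.76] turn -0.932
```

Call:
play_rows:
  deltas:
    - [[1.67,-3.42,0],[0,0,-0.155],6.4]
    - [[0,0,0],[0,0,0.155],6.4]

```text
time_s: 7.2
tcp_pos: [414.1, 18.4, 182.9]
orientation: [0.998, 0.061, -0.0, -0.0]
force: [-0.1, 0.1, -1.5]
finger_gap: 67.2
```

```bash
python3 -c "
from h import *
plan(438.5,89,165,1.055)"
```

```text
t 7.2 p [414.1  18.4 182.9] phi 0.122 q6 1.22 gap 67.2 F [-0.1  0.1 -1.5] 
  shift cm [ 3.28 -6.71  1.79] turn -0.933
```

Call:
play_rows:
  deltas:
    - [[1.64,-3.35,0.9],[0,0,0],6.4]
    - [[1.64,-3.36,0.9],[0,0,0],6.4]
    - [[0,0,0],[0,0,-0.155],6.4]
    - [[0,0,0],[0,0,-0.155],6.4]
    - [[0,0,0],[0,0,-0.155],6.4]
    - [[0,0,0],[0,0,-0.155],6.4]
    - [[0,0,0],[0,0,-0.155],6.4]
    - [[0,0,0],[0,0,-0.158],6.4]
    - [[0,0,0],[0,0,0],6.4]
    - [[0,0,0],[0,0,0],6.4]

```text
time_s: 8.45
tcp_pos: [438.3, 87.1, 164.9]
orientation: [0.865, 0.502, -0.0, -0.0]
force: [-0.2, 0.0, -0.8]
finger_gap: 66.9
```

```bash
python3 -c "
from h import *
plan(438.5,89,115,1.055)
im=robot.camera('wrist');c=robot.calibration('wrist');cv2.imwrite('pics/w5.png',im)
g=held(im,c,10,3)
import st;st.stand(im,c)"
```

```text
t 8.45 p [438.3  87.1 164.9] phi 1.052 q6 0.46 gap 66.9 F [-0.2  0.  -0.8] 
  shift cm [ 0.17 -0.07  4.99] turn -0.003
held {'c': (np.float64(438.6), np.float64(87.3)), 'r': np.float32(34.05), 'key': np.float64(4.15), 'kd': -90, 'slot': np.float64(1.08), 'sd': -105} tool-x off 0.4 tool-y off 0.1 key-pi-phi -0.044 slot-phi 0.027
flange [(np.float32(437.2), np.float32(88.2), 31.700000762939453)]
top [(np.float32(448.8), np.float32(105.2), 9.100000381469727)]
16 line [[520.9000244140625, 142.89999389648438], [449.1000061035156, 143.0]] -0.002
16 line [[520.9000244140625, 139.89999389648438], [384.0, 133.89999389648438]] 0.044
16 line [[639.7999877929688, 146.1999969482422], [538.9000244140625, 141.60000610351562]] 0.046
16 line [[470.3999938964844, 43.5], [537.2000122070312, 46.29999923706055]] 0.042
16 line [[606.5999755859375, 39.599998474121094], [556.5999755859375, 39.29999923706055]] 0.006
16 line [[553.4000244140625, 98.0], [639.7000122070312, 102.19999694824219]] 0.048
16 line [[547.0999755859375, 122.9000015258789], [603.5, 125.5]] 0.046
16 line [[639.7000122070312, 115.4000015258789], [554.7000122070312, 111.5]] 0.046
115 line [[496.0, 142.3000030517578], [410.8999938964844, 138.60000610351562]] 0.044
115 line [[598.4000244140625, 147.5], [522.0999755859375, 144.10000610351562]] 0.045
115 line [[471.6000061035156, 75.5999984741211], [519.0999755859375, 77.5]] 0.041
115 line [[529.7000122070312, 113.69999694824219], [600.2999877929688, 116.9000015258789]] 0.046
115 line [[515.9000244140625, 130.5], [566.5999755859375, 132.89999389648438]] 0.045
115 line [[598.4000244140625, 125.9000015258789], [530.2999877929688, 123.0999984741211]] 0.04
brass n 506 c 474.65711462450594 58.05632411067194
```

Call:
play_rows:
  deltas:
    - [[0.15,-0.06,0],[0,0,0],6.4]
    - [[0,0,2],[0,0,0],6.4]
    - [[0,0,1],[0,0,0],6.4]
    - [[0,0,1],[0,0,0],6.4]
    - [[0,0,1],[0,0,0],6.4]
    - [[0,0,0],[0,0,0],6.4]

```text
time_s: 9.25
tcp_pos: [438.1, 88.3, 114.1]
orientation: [0.864, 0.503, -0.001, -0.0]
force: [-0.2, 0.6, -0.9]
finger_gap: 67.1
```

Call:
play_rows:
  deltas:
    - [[0,0,0.5],[0,0,0],6.4]
    - [[0,0,0.4],[0,0,0],6.4]
    - [[0,0,0.3],[0,0,0],6.4]
    - [[0,0,0.2],[0,0,0],6.4]
    - [[0,0,0],[0,0,0],6.4]

```text
time_s: 9.88
tcp_pos: [438.6, 88.3, 100.9]
orientation: [0.864, 0.503, -0.0, -0.0]
force: [-0.6, 0.0, -0.3]
finger_gap: 66.7
```

Call:
play_rows:
  deltas:
    - [[0,0,1],[0,0,0],6.4]
    - [[0,0,1],[0,0,0],6.4]
    - [[0,0,1],[0,0,0],6.4]
    - [[0,0,0.8],[0,0,0],6.4]
    - [[0,0,0.3],[0,0,0],6.4]
    - [[0,0,0.2],[0,0,0],6.4]
    - [[0,0,0.2],[0,0,0],6.4]
    - [[0,0,0.1],[0,0,0],6.4]
    - [[0,0,0],[0,0,0],6.4]

```text
time_s: 11.0
tcp_pos: [438.8, 88.3, 55.1]
orientation: [0.864, 0.503, 0.0, 0.0]
force: [-0.6, 0.4, -1.1]
finger_gap: 66.8
```

Call:
play_rows:
  deltas:
    - [[0,0,0],[0,0,0.112],6.4]
    - [[0,0,0],[0,0,0.112],6.4]
    - [[0,0,0],[0,0,0.112],6.4]
    - [[0,0,0],[0,0,0.112],6.4]
    - [[0,0,0],[0,0,0.112],6.4]
    - [[0,0,0],[0,0,0.112],6.4]
    - [[0,0,0],[0,0,0.112],6.4]
    - [[0,0,0],[0,0,0.112],6.4]
    - [[0,0,0],[0,0,0.112],6.4]
    - [[0,0,0],[0,0,0],6.4]
    - [[0,0,0.1],[0,0,0],6.4]
    - [[0,0,0],[0,0,0],6.4]

```text
time_s: 12.5
tcp_pos: [439.2, 87.9, 55.0]
orientation: [1.0, 0.024, 0.0, 0.001]
force: [-3.2, -3.8, 6.5]
finger_gap: 67.1
```

```bash
python3 -c "
from h import *
plan(438.5,89,55,.044)"
```

```text
t 12.5 p [439.2  87.9  55. ] phi 0.048 q6 1.47 gap 67.1 F [-3.2 -3.8  6.5] 
  shift cm [-0.06 -0.12  0.  ] turn 0.004
```

Call:
play_rows:
  deltas:
    - [[0,0,0],[0,0,0],9.4]
    - [[0,0,0],[0,0,0],9.4]
    - [[0,0,0],[0,0,0],9.4]
    - [[0,0,-2],[0,0,0],9.4]
    - [[0,0,-5],[0,0,0],9.4]
    - [[0,0,-5],[0,0,0],9.4]
    - [[0,0,-5],[0,0,0],9.4]
    - [[0,0,0],[0,0,0],9.4]

```text
time_s: 13.5
tcp_pos: [441.2, 88.4, 228.5]
orientation: [1.0, 0.023, 0.005, 0.0]
force: [-0.3, 0.5, -0.6]
finger_gap: 94.0
```

```bash
python3 -c "
from h import *
im=robot.camera('wrist');c=robot.calibration('wrist');cv2.imwrite('pics/w6.png',im)
np.save('w6.npy',dict(c))
for n,xy in(('A',(372.6,383.7)),('B',(512,365))):
    try:print(n,ring(im,c,xy,12)[0])
    except Exception as e:print(n,e)
d,g=ring(im,c,(438.6,89),62);print('plain on spindle',d)
cv2.imwrite('pics/c6.png',np.hstack([im,cv2.cvtColor(cv2.resize(g,(420,420)),cv2.COLOR_GRAY2BGR)[:,90:330]]))
plan(372.6,383.7,60,-.29)"
```

```text
A {'c': (np.float32(371.8), np.float32(381.0)), 'r': np.float32(33.5), 'key': np.float64(2.81), 'kd': -112, 'slot': np.float64(6.01), 'sd': -99}
B {'c': (np.float32(508.8), np.float32(362.8)), 'r': np.float32(33.4), 'key': np.float64(2.77), 'kd': -141, 'slot': np.float64(5.86), 'sd': -142}
plain on spindle {'c': (np.float32(436.4), np.float32(88.8)), 'r': np.float32(33.75), 'key': np.float64(3.98), 'kd': -114, 'slot': np.float64(0.08), 'sd': -79}
t 13.55 p [439.6  88.4 225.6] phi 0.046 q6 1.47 gap 94.0 F [0.4 0.6 0.2] 
  shift cm [ -5.33 -29.81  16.56] turn 0.336
```

View pics/c6.png

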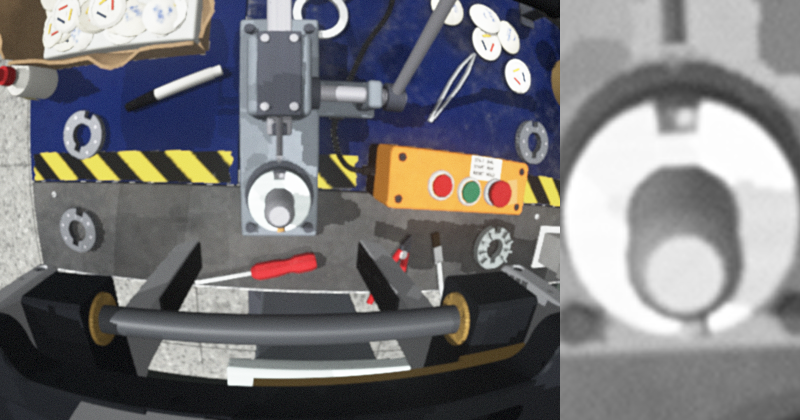

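Call:
play_rows:
  deltas:
    - [[-0.89,-4.97,0],[0,0,0],9.4]
    - [[-0.89,-4.97,0],[0,0,0],9.4]
    - [[-0.89,-4.97,0],[0,0,0],9.4]
    - [[-0.89,-4.97,1.5],[0,0,0],9.4]
    - [[-0.89,-4.97,2],[0,0,0],9.4]
    - [[-0.88,-4.96,2],[0,0,0],9.4]
    - [[0,0,3],[0,0,0.112],9.4]
    - [[0,0,4],[0,0,0.112],9.4]
    - [[0,0,3],[0,0,0.112],9.4]
    - [[0,0,1],[0,0,0],9.4]
    - [[0,0,0],[0,0,0],9.4]
    - [[0,0,0],[0,0,0],9.4]

```text
time_s: 15.05
tcp_pos: [372.5, 384.1, 60.1]
orientation: [0.99, -0.144, 0.001, -0.001]
force: [0.3, 0.6, -0.8]
finger_gap: 93.5
```

```bash
cat > pk.py <<'E'
import sys
from h import *
x,y,h,phi=map(float,sys.argv[1:5]);im=robot.camera('wrist');c=robot.calibration('wrist')
cv2.imwrite('pics/pk%d.png'%int(robot.get_obs()['time_s']*100),im)
d,g=ring(im,c,(x,y),h);print(d,'key-pi',round(d['key']-np.pi,3),'slot',round((d['slot']+np.pi)%(2*np.pi)-np.pi,3))
plan(*map(float,d['c']),3.5,phi)
E
python3 pk.py 372.6 383 12 -.29
```

```text
{'c': (np.float32(373.8), np.float32(384.2)), 'r': np.float32(33.7), 'key': np.float64(2.85), 'kd': -81, 'slot': np.float64(5.99), 'sd': -68} key-pi -0.292 slot -0.293
t 15.1 p [372.6 384.2  60.3] phi -0.29 q6 2.45 gap 93.8 F [ 0.6 -0.3  0.1] 
  shift cm [ 0.11 -0.03  5.68] turn 0.0
```

Call:
play_rows:
  deltas:
    - [[0.1,0,2],[0,0,0],9.4]
    - [[0,0,2],[0,0,0],9.4]
    - [[0,0,1.2],[0,0,0],9.4]
    - [[0,0,0.5],[0,0,0],9.4]
    - [[0,0,0],[0,0,0],9.4]
    - [[0,0,0],[0,0,0],6.4]
    - [[0,0,0],[0,0,0],6.4]
    - [[0,0,0],[0,0,0],6.4]
    - [[0,0,0],[0,0,0],6.4]
    - [[0,0,0],[0,0,0],6.4]
    - [[0,0,0],[0,0,0],6.4]

```text
time_s: 16.48
tcp_pos: [372.9, 383.5, 2.3]
orientation: [0.989, -0.145, 0.0, -0.0]
force: [-0.4, 0.6, 3.8]
finger_gap: 67.2
```

Call:
play_rows:
  deltas:
    - [[0,0,-3],[0,0,0],6.4]
    - [[0,0,-5],[0,0,0],6.4]
    - [[0,0,-5],[0,0,0],6.4]
    - [[0,0,-4],[0,0,0],6.4]
    - [[0,0,0],[0,0,0],6.4]
    - [[0,0,0],[0,0,0],6.4]

```text
time_s: 17.23
tcp_pos: [371.6, 382.6, 169.8]
orientation: [0.989, -0.145, -0.001, 0.001]
force: [-0.0, -0.2, -2.1]
finger_gap: 67.0
```

```bash
python3 -c "
from h import *
im=robot.camera('wrist');c=robot.calibration('wrist')
held(im,c,12,3.5);plan(438.6,88.8,170,.055)"
```

```text
held {'c': (np.float64(371.6), np.float64(383.2)), 'r': np.float32(33.45), 'key': np.float64(4.25), 'kd': -11, 'slot': np.float64(3.99), 'sd': -17} tool-x off 0.0 tool-y off -0.8 key-pi-phi 1.399 slot-phi 4.28
t 17.27 p [371.3 382.4 169.3] phi -0.29 q6 2.45 gap 67.3 F [-0.  -0.  -1.2] 
  shift cm [14.85 26.21 -0.07] turn -0.345
```

Call:
play_rows:
  deltas:
    - [[2.48,4.37,0],[0,0,0],6.4]
    - [[2.48,4.37,0],[0,0,0],6.4]
    - [[2.48,4.37,0],[0,0,0],6.4]
    - [[2.47,4.37,0],[0,0,0],6.4]
    - [[2.47,4.37,0],[0,0,0],6.4]
    - [[2.47,4.36,0],[0,0,0],6.4]
    - [[0,0,0],[0,0,-0.12],6.4]
    - [[0,0,0],[0,0,-0.12],6.4]
    - [[0,0,0],[0,0,-0.125],6.4]
    - [[0,0,0],[0,0,0],6.4]
    - [[0,0,0],[0,0,0],6.4]

```text
time_s: 18.65
tcp_pos: [439.3, 89.8, 170.8]
orientation: [0.999, 0.037, -0.001, -0.0]
force: [-0.3, -0.1, -0.9]
finger_gap: 66.8
```

```bash
python3 -c "
from h import *
im=robot.camera('wrist');c=robot.calibration('wrist');cv2.imwrite('pics/w7.png',im)
held(im,c,12,2.5);plan(438.6,88.8,100,.075)"
```

```text
held {'c': (np.float64(439.7), np.float64(90.1)), 'r': np.float32(33.45), 'key': np.float64(3.21), 'kd': -49, 'slot': np.float64(1.71), 'sd': -36} tool-x off 0.3 tool-y off -0.3 key-pi-phi -0.005 slot-phi 1.636
t 18.7 p [439.5  89.8 171.1] phi 0.074 q6 1.45 gap 67.6 F [ 0.4  0.2 -0.7] 
  shift cm [-0.09  0.09  7.11] turn -0.001
```

Call:
play_rows:
  deltas:
    - [[-0.09,0.09,2],[0,0,0],6.4]
    - [[0,0,2],[0,0,0],6.4]
    - [[0,0,1],[0,0,0],6.4]
    - [[0,0,0.6],[0,0,0],6.4]
    - [[0,0,0.5],[0,0,0],6.4]
    - [[0,0,0.3],[0,0,0],6.4]
    - [[0,0,0.3],[0,0,0],6.4]
    - [[0,0,0.2],[0,0,0],6.4]
    - [[0,0,0],[0,0,0],6.4]

```text
time_s: 19.82
tcp_pos: [439.3, 88.6, 103.0]
orientation: [0.999, 0.037, 0.0, 0.0]
force: [-0.0, -0.9, -1.2]
finger_gap: 66.9
```

Call:
play_rows:
  deltas:
    - [[0,0,1],[0,0,0],6.4]
    - [[0,0,1],[0,0,0],6.4]
    - [[0,0,0.8],[0,0,0],6.4]
    - [[0,0,0.4],[0,0,0],6.4]
    - [[0,0,0.3],[0,0,0],6.4]
    - [[0,0,0.2],[0,0,0],6.4]
    - [[0,0,0.2],[0,0,0],6.4]
    - [[0,0,0.1],[0,0,0],6.4]
    - [[0,0,0],[0,0,0],6.4]

```text
time_s: 20.95
tcp_pos: [439.4, 88.7, 64.3]
orientation: [0.999, 0.037, -0.0, 0.0]
force: [-5.6, -3.3, 10.6]
finger_gap: 67.3
```

Call:
play_rows:
  deltas:
    - [[0,0,0],[0,0,0],9.4]
    - [[0,0,0],[0,0,0],9.4]
    - [[0,0,0],[0,0,0],9.4]
    - [[0,0,-3],[0,0,0],9.4]
    - [[0,0,-4],[0,0,0],9.4]
    - [[0,0,-4],[0,0,0],9.4]
    - [[0,0,-4],[0,0,0],9.4]

```text
time_s: 21.82
tcp_pos: [438.9, 89.0, 214.0]
orientation: [0.999, 0.037, -0.0, -0.0]
force: [-0.1, 0.0, 0.2]
finger_gap: 93.6
```

Call:
play_rows:
  deltas:
    - [[1.56,-4.5,0],[0,0,0],9.4]
    - [[1.56,-4.5,0],[0,0,0],9.4]
    - [[1.55,-4.5,0],[0,0,0],9.4]
    - [[1.55,-4.5,1],[0,0,0],9.4]
    - [[1.55,-4.5,2],[0,0,0],9.4]
    - [[1.55,-4.5,2],[0,0,0],9.4]
    - [[0,0,3],[0,0,0.155],9.4]
    - [[0,0,4],[0,0,0.155],9.4]
    - [[0,0,2.5],[0,0,0.154],9.4]
    - [[0,0,0.9],[0,0,0],9.4]
    - [[0,0,0],[0,0,0],9.4]
    - [[0,0,0],[0,0,0],9.4]

```text
time_s: 23.32
tcp_pos: [512.9, 365.5, 60.5]
orientation: [0.981, -0.193, 0.001, -0.001]
force: [0.4, 0.4, -0.0]
finger_gap: 93.9
```

```bash
python3 pk.py 512 365 12 -.39
```

```text
{'c': (np.float32(511.8), np.float32(363.8)), 'r': np.float32(33.4), 'key': np.float64(2.71), 'kd': -86, 'slot': np.float64(5.91), 'sd': -98} key-pi -0.432 slot -0.373
t 23.38 p [512.9 365.5  60.5] phi -0.388 q6 2.4 gap 93.5 F [-0.6  0.2  0.8] 
  shift cm [-0.04  0.2   5.7 ] turn 0.002
```

Call:
play_rows:
  deltas:
    - [[-0.04,0.2,2],[0,0,0],9.4]
    - [[0,0,2],[0,0,0],9.4]
    - [[0,0,1.2],[0,0,0],9.4]
    - [[0,0,0.5],[0,0,0],9.4]
    - [[0,0,0],[0,0,0],9.4]
    - [[0,0,0],[0,0,0],6.4]
    - [[0,0,0],[0,0,0],6.4]
    - [[0,0,0],[0,0,0],6.4]
    - [[0,0,0],[0,0,0],6.4]
    - [[0,0,0],[0,0,0],6.4]
    - [[0,0,0],[0,0,0],6.4]

```text
time_s: 24.75
tcp_pos: [511.0, 363.4, 2.3]
orientation: [0.981, -0.193, 0.0, -0.0]
force: [0.1, 0.0, 1.5]
finger_gap: 67.5
```

Call:
play_rows:
  deltas:
    - [[0,0,-3],[0,0,0],6.4]
    - [[0,0,-5],[0,0,0],6.4]
    - [[0,0,-5],[0,0,0],6.4]
    - [[0,0,-4],[0,0,0],6.4]
    - [[0.6,4.6,0],[0,0,0],6.4]
    - [[0.6,4.6,0],[0,0,0],6.4]
    - [[0.6,4.6,0],[0,0,0],6.4]
    - [[0.6,4.6,0],[0,0,0],6.4]
    - [[0.6,4.6,0],[0,0,0],6.4]
    - [[0.6,4.6,0],[0,0,0],6.4]
    - [[0,0,0],[0,0,0],6.4]

```text
time_s: 26.12
tcp_pos: [438.4, 92.3, 171.3]
orientation: [0.981, -0.195, -0.001, 0.0]
force: [0.8, 0.2, -2.0]
finger_gap: 67.2
```

Call:
play_rows:
  deltas:
    - [[0,0,0],[0,0,-0.117],6.4]
    - [[0,0,0],[0,0,-0.117],6.4]
    - [[0,0,0],[0,0,-0.117],6.4]
    - [[0,0,0],[0,0,-0.117],6.4]
    - [[0,0,0],[0,0,0],6.4]
    - [[0,0,0],[0,0,0],6.4]

```text
time_s: 26.88
tcp_pos: [439.3, 94.7, 171.7]
orientation: [0.999, 0.039, -0.0, -0.0]
force: [-0.8, -0.6, -1.9]
finger_gap: 67.3
```

```bash
python3 -c "
from h import *
im=robot.camera('wrist');c=robot.calibration('wrist');cv2.imwrite('pics/w8.png',im)
held(im,c,12,2.5);plan(438.8,88.7,103,.075)"
```

```text
held {'c': (np.float64(440.1), np.float64(95.3)), 'r': np.float32(33.5), 'key': np.float64(3.22), 'kd': -44, 'slot': np.float64(1.71), 'sd': -40} tool-x off 0.8 tool-y off -0.6 key-pi-phi 0.0 slot-phi 1.632
t 26.93 p [439.3  94.6 171.8] phi 0.078 q6 1.45 gap 67.1 F [ 0.5 -0.2 -1.2] 
  shift cm [-0.1   0.58  6.88] turn 0.003
```

Call:
play_rows:
  deltas:
    - [[-0.13,0.58,0],[0,0,0],6.4]
    - [[0,0,2],[0,0,0],6.4]
    - [[0,0,2],[0,0,0],6.4]
    - [[0,0,1],[0,0,0],6.4]
    - [[0,0,0.6],[0,0,0],6.4]
    - [[0,0,0.5],[0,0,0],6.4]
    - [[0,0,0.3],[0,0,0],6.4]
    - [[0,0,0.3],[0,0,0],6.4]
    - [[0,0,0.2],[0,0,0],6.4]
    - [[0,0,0],[0,0,0],6.4]

```text
time_s: 28.18
tcp_pos: [438.5, 88.4, 102.9]
orientation: [0.999, 0.039, -0.0, -0.0]
force: [0.2, 0.3, -0.9]
finger_gap: 67.5
```

Target TCP 74+2.4 = 76.4, so about 2.7 cm more.

Call:
play_rows:
  deltas:
    - [[0,0,1],[0,0,0],6.4]
    - [[0,0,0.7],[0,0,0],6.4]
    - [[0,0,0.4],[0,0,0],6.4]
    - [[0,0,0.2],[0,0,0],6.4]
    - [[0,0,0.2],[0,0,0],6.4]
    - [[0,0,0.2],[0,0,0],6.4]
    - [[0,0,0.1],[0,0,0],6.4]
    - [[0,0,0],[0,0,0],6.4]

```text
time_s: 29.18
tcp_pos: [438.8, 88.4, 76.2]
orientation: [0.999, 0.039, -0.0, 0.0]
force: [-4.7, -0.8, 7.1]
finger_gap: 67.3
```

Call:
play_rows:
  deltas:
    - [[0,0,0],[0,0,0],9.4]
    - [[0,0,0],[0,0,0],9.4]
    - [[0,0,0],[0,0,0],9.4]
    - [[0,0,-3],[0,0,0],9.4]
    - [[0,0,-4],[0,0,0],9.4]
    - [[0,0,-4],[0,0,0],9.4]
    - [[0,0,-3],[0,0,0],9.4]

```text
time_s: 30.05
tcp_pos: [438.9, 88.4, 216.8]
orientation: [0.999, 0.039, 0.001, 0.0]
force: [0.7, -0.6, 0.2]
finger_gap: 94.5
```

Call:
play_rows:
  deltas:
    - [[0.92,4.9,0],[0,0,0],9.4]
    - [[0.92,4.9,0],[0,0,0],9.4]
    - [[0.92,4.9,0],[0,0,0],9.4]
    - [[0.92,4.9,0],[0,0,0],9.4]
    - [[0.92,4.9,0],[0,0,0],9.4]
    - [[0.92,4.9,0],[0,0,0],9.4]
    - [[0.92,4.9,0],[0,0,0],9.4]
    - [[0.92,4.9,2],[0,0,0],9.4]
    - [[0,0,5],[0,0,0],9.4]
    - [[0,0,2.5],[0,0,0],9.4]
    - [[0,0,0],[0,0,0],9.4]
    - [[0,0,0],[0,0,0],9.4]

```text
time_s: 31.55
tcp_pos: [543.5, -297.1, 121.4]
orientation: [0.999, 0.039, 0.001, 0.001]
force: [-0.1, -0.7, 1.3]
finger_gap: 94.2
```

```bash
python3 pk.py 544 -296 12 .09; cp $(ls -t pics/pk*|head -1) pics/c.png
```

```text
{'c': (np.float32(543.2), np.float32(-297.8)), 'r': np.float32(33.8), 'key': np.float64(3.22), 'kd': -136, 'slot': np.float64(0.09), 'sd': -116} key-pi 0.078 slot 0.09
t 31.6 p [ 543.8 -297.3  121.9] phi 0.079 q6 0.81 gap 94.4 F [-0.2  0.3 -0.1] 
  shift cm [-0.06  0.05 11.84] turn -0.011
```

View pics/c.png

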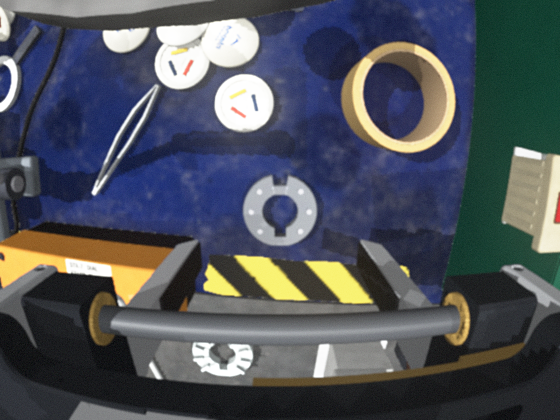

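```bash
python3 -c "
from h import *
c=robot.calibration('top')
for z in(0,30,60):print(z,[onz(c,u,z).round().tolist()[:2] for u in((315,214),(315,236))])
c=robot.calibration('wrist')
for z in(0,30,60):print(z,[onz(c,u,z,True).round().tolist()[:2] for u in((200,240),(195,258))])
"
```

```text
0 [[526.0, -228.0], [452.0, -227.0]]
30 [[522.0, -226.0], [450.0, -225.0]]
60 [[519.0, -223.0], [448.0, -222.0]]
0 [[504.0, -221.0], [484.0, -216.0]]
30 [[515.0, -228.0], [497.0, -223.0]]
60 [[526.0, -235.0], [510.0, -231.0]]
```

Call:
play_rows:
  deltas:
    - [[-0.06,0.05,3],[0,0,-0.005],8.4]
    - [[0,0,3],[0,0,0],8.4]
    - [[0,0,3],[0,0,0],8.4]
    - [[0,0,2],[0,0,0],8.4]
    - [[0,0,0.8],[0,0,0],8.4]
    - [[0,0,0],[0,0,0],8.4]
    - [[0,0,0],[0,0,0],6.4]
    - [[0,0,0],[0,0,0],6.4]
    - [[0,0,0],[0,0,0],6.4]
    - [[0,0,0],[0,0,0],6.4]
    - [[0,0,0],[0,0,0],6.4]

```text
time_s: 32.98
tcp_pos: [542.9, -297.7, 3.1]
orientation: [0.999, 0.042, 0.001, 0.001]
force: [-0.7, -0.1, 5.9]
finger_gap: 66.9
```

Call:
play_rows:
  deltas:
    - [[0,0,-3],[0,0,0],6.4]
    - [[0,0,-5],[0,0,0],6.4]
    - [[0,0,-5],[0,0,0],6.4]
    - [[0,0,-4],[0,0,0],6.4]
    - [[-0.92,-4.91,0],[0,0,0],6.4]
    - [[-0.92,-4.91,0],[0,0,0],6.4]
    - [[-0.92,-4.91,0],[0,0,0],6.4]
    - [[-0.92,-4.91,0],[0,0,0],6.4]
    - [[-0.92,-4.91,0],[0,0,0],6.4]
    - [[-0.92,-4.91,0],[0,0,0],6.4]
    - [[-0.92,-4.91,0],[0,0,0],6.4]
    - [[-0.92,-4.91,0],[0,0,0],6.4]

```text
time_s: 34.48
tcp_pos: [434.7, 89.6, 171.2]
orientation: [0.999, 0.042, -0.001, -0.0]
force: [1.5, 1.0, -1.0]
finger_gap: 67.1
```

Call:
play_rows:
  deltas:
    - [[0,0,0],[0,0,0],6.4]
    - [[0,0,0],[0,0,0],6.4]

```text
time_s: 34.72
tcp_pos: [435.7, 87.8, 171.5]
orientation: [0.999, 0.042, -0.0, 0.0]
force: [-0.1, 1.1, -1.8]
finger_gap: 66.9
```

```bash
python3 -c "
from h import *
im=robot.camera('wrist');c=robot.calibration('wrist');cv2.imwrite('pics/w9.png',im)
held(im,c,12,2.5);plan(438.8,88.5,103,.078)"
```

```text
held {'c': (np.float64(436.8), np.float64(86.7)), 'r': np.float32(34.6), 'key': np.float64(3.19), 'kd': -49, 'slot': np.float64(4.9), 'sd': -43} tool-x off 0.7 tool-y off 0.8 key-pi-phi -0.035 slot-phi 4.817
t 34.77 p [436.   87.4 171.6] phi 0.083 q6 1.43 gap 67.2 F [ 0.3 -0.2 -2.6] 
  shift cm [ 0.29 -0.09  6.86] turn 0.005
```

Call:
play_rows:
  deltas:
    - [[0.25,-0.09,0],[0,0,0],6.4]
    - [[0,0,2],[0,0,0],6.4]
    - [[0,0,2],[0,0,0],6.4]
    - [[0,0,1],[0,0,0],6.4]
    - [[0,0,0.6],[0,0,0],6.4]
    - [[0,0,0.5],[0,0,0],6.4]
    - [[0,0,0.3],[0,0,0],6.4]
    - [[0,0,0.3],[0,0,0],6.4]
    - [[0,0,0.2],[0,0,0],6.4]
    - [[0,0,0],[0,0,0],6.4]

```text
time_s: 36.02
tcp_pos: [438.6, 88.9, 103.1]
orientation: [0.999, 0.042, 0.0, 0.0]
force: [1.0, -1.8, -0.9]
finger_gap: 67.1
```

Target TCP 86 + 3.1 = 89, so 1.5 cm more.

Call:
play_rows:
  deltas:
    - [[0,0,0.6],[0,0,0],6.4]
    - [[0,0,0.4],[0,0,0],6.4]
    - [[0,0,0.2],[0,0,0],6.4]
    - [[0,0,0.2],[0,0,0],6.4]
    - [[0,0,0.1],[0,0,0],6.4]
    - [[0,0,0.1],[0,0,0],6.4]
    - [[0,0,0],[0,0,0],6.4]

```text
time_s: 36.9
tcp_pos: [438.5, 89.1, 88.7]
orientation: [0.999, 0.042, -0.001, 0.0]
force: [-7.1, -3.4, 13.8]
finger_gap: 67.1
```

Call:
play_rows:
  deltas:
    - [[0,0,0],[0,0,0],9.4]
    - [[0,0,0],[0,0,0],9.4]
    - [[0,0,0],[0,0,0],9.4]
    - [[0,0,-3],[0,0,0],9.4]
    - [[0,0,-4],[0,0,0],9.4]
    - [[0,0,-4],[0,0,0],9.4]
    - [[0,0,-2],[0,0,0],9.4]

```text
time_s: 37.78
tcp_pos: [439.3, 89.4, 219.3]
orientation: [0.999, 0.042, 0.002, -0.0]
force: [0.2, -0.2, -0.0]
finger_gap: 94.0
```

Call:
play_rows:
  deltas:
    - [[-1.29,4.69,0],[0,0,0],9.4]
    - [[-1.29,4.69,0],[0,0,0],9.4]
    - [[-1.29,4.69,0],[0,0,0],9.4]
    - [[-1.29,4.69,0],[0,0,0],9.4]
    - [[-1.29,4.69,0],[0,0,0],9.4]
    - [[-1.29,4.69,0],[0,0,0],9.4]
    - [[-1.29,4.69,2],[0,0,0],9.4]
    - [[0,0,4],[0,0,0],9.4]
    - [[0,0,4],[0,0,0],9.4]
    - [[0,0,0],[0,0,0],9.4]
    - [[0,0,0],[0,0,0],9.4]

```text
time_s: 39.15
tcp_pos: [376.6, -246.0, 118.3]
orientation: [0.999, 0.042, 0.001, 0.001]
force: [-0.2, 0.2, 0.5]
finger_gap: 94.2
```

```bash
python3 -c "
from h import *
im=robot.camera('wrist');c=robot.calibration('wrist');cv2.imwrite('pics/w10.png',im)
for z in(12,20):
    d,g=ring(im,c,(376,-246),z);print(d)
    if z==12:G=g
cv2.imwrite('pics/c10.png',np.hstack([im,cv2.cvtColor(cv2.resize(G,(420,420)),cv2.COLOR_GRAY2BGR)])[:, :800]) if 0 else cv2.imwrite('pics/c10.png',np.hstack([cv2.resize(im,(420,315)),cv2.resize(cv2.cvtColor(G,cv2.COLOR_GRAY2BGR),(315,315))]))
plan(376,-246,60)"
```

```text
{'c': (np.float32(372.8), np.float32(-246.2)), 'r': np.float32(34.55), 'key': np.float64(3.2), 'kd': -159, 'slot': np.float64(0.06), 'sd': -173}
{'c': (np.float32(375.2), np.float32(-246.2)), 'r': np.float32(33.5), 'key': np.float64(3.19), 'kd': -154, 'slot': np.float64(0.07), 'sd': -177}
t 39.2 p [ 377.  -246.4  118.9] phi 0.084 q6 0.65 gap 94.3 F [ 1.2 -0.7  0.9] 
  shift cm [-0.09 -0.05  5.89] turn None
```

View pics/c10.png

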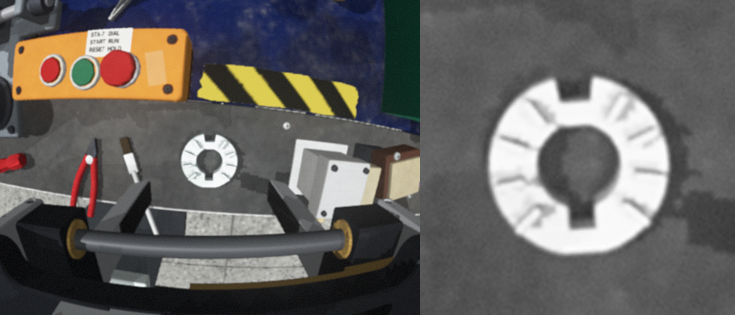

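Call:
play_rows:
  deltas:
    - [[-0.28,-0.02,3],[0,0,0.018],8.6]
    - [[0,0,3],[0,0,0],8.6]
    - [[0,0,0],[0,0,0],8.6]
    - [[0,0,0],[0,0,0],8.6]

```text
time_s: 39.7
tcp_pos: [374.3, -246.6, 59.0]
orientation: [0.999, 0.033, 0.001, 0.001]
force: [-0.4, 0.1, 0.9]
finger_gap: 85.5
```

```bash
python3 pk.py 374 -246 12 .065;python3 pk.py 374 -246 20 .065
```

```text
{'c': (np.float32(372.8), np.float32(-245.2)), 'r': np.float32(34.55), 'key': np.float64(3.25), 'kd': -146, 'slot': np.float64(0.03), 'sd': -164} key-pi 0.108 slot 0.03
t 39.75 p [ 374.4 -246.7   59.1] phi 0.066 q6 0.67 gap 85.9 F [0.8 0.2 0.4] 
  shift cm [-0.15 -0.16  5.56] turn 0.001
{'c': (np.float32(376.2), np.float32(-245.2)), 'r': np.float32(32.35), 'key': np.float64(3.23), 'kd': -147, 'slot': np.float64(0.05), 'sd': -165} key-pi 0.088 slot 0.05
t 39.8 p [ 374.2 -246.7   58.9] phi 0.066 q6 0.67 gap 86.4 F [ 0.  -0.7 -0.2] 
  shift cm [ 0.2  -0.13  5.54] turn 0.001
```

Call:
play_rows:
  deltas:
    - [[0.02,-0.1,2],[0,0,0],8.6]
    - [[0,0,2],[0,0,0],8.6]
    - [[0,0,1.1],[0,0,0],8.6]
    - [[0,0,0.4],[0,0,0],8.6]
    - [[0,0,0],[0,0,0],8.6]
    - [[0,0,0],[0,0,0],6.4]
    - [[0,0,0],[0,0,0],6.4]
    - [[0,0,0],[0,0,0],6.4]
    - [[0,0,0],[0,0,0],6.4]
    - [[0,0,0],[0,0,0],6.4]
    - [[0,0,0],[0,0,0],6.4]

```text
time_s: 41.18
tcp_pos: [373.6, -245.0, 2.4]
orientation: [0.999, 0.033, 0.0, 0.0]
force: [-0.1, -0.5, 5.8]
finger_gap: 67.3
```

Call:
play_rows:
  deltas:
    - [[0,0,-3],[0,0,0],6.4]
    - [[0,0,-5],[0,0,0],6.4]
    - [[0,0,-5],[0,0,0],6.4]
    - [[0,0,-4],[0,0,0],6.4]
    - [[1.23,-4.71,0],[0,0,0],6.4]
    - [[1.23,-4.71,0],[0,0,0],6.4]
    - [[1.23,-4.71,0],[0,0,0],6.4]
    - [[1.23,-4.71,0],[0,0,0],6.4]
    - [[1.23,-4.71,0],[0,0,0],6.4]
    - [[1.23,-4.71,0],[0,0,0],6.4]
    - [[1.23,-4.71,0],[0,0,-0.014],6.4]
    - [[0,0,0],[0,0,0],6.4]

```text
time_s: 42.68
tcp_pos: [436.6, 92.6, 171.0]
orientation: [0.999, 0.042, -0.001, -0.0]
force: [-0.3, -0.7, -1.6]
finger_gap: 67.1
```

Call:
play_rows:
  deltas:
    - [[0,0,0],[0,0,0],6.4]
    - [[0,0,0],[0,0,0],6.4]

```text
time_s: 42.92
tcp_pos: [437.2, 89.1, 171.6]
orientation: [0.999, 0.039, -0.0, 0.0]
force: [-1.0, 0.1, -0.0]
finger_gap: 67.4
```

```bash
python3 -c "
from h import *
im=robot.camera('wrist');c=robot.calibration('wrist');cv2.imwrite('pics/w11.png',im)
g=held(im,c,12,2.5);held(im,c,20,2.5);plan(438.8,88.7,109,.078)
cv2.imwrite('pics/c11.png',np.hstack([cv2.resize(im,(420,315)),cv2.resize(cv2.cvtColor(g,cv2.COLOR_GRAY2BGR),(315,315))]))"
```

```text
held {'c': (np.float64(436.6), np.float64(89.3)), 'r': np.float32(34.05), 'key': np.float64(3.22), 'kd': -89, 'slot': np.float64(0.07), 'sd': -69} tool-x off -0.7 tool-y off -0.3 key-pi-phi 0.001 slot-phi -0.008
held {'c': (np.float64(440.1), np.float64(89.8)), 'r': np.float32(32.4), 'key': np.float64(3.23), 'kd': -89, 'slot': np.float64(0.06), 'sd': -74} tool-x off 2.8 tool-y off -0.5 key-pi-phi 0.011 slot-phi -0.018
t 42.98 p [437.3  89.1 171.8] phi 0.078 q6 1.44 gap 66.7 F [ 0.5 -0.4 -1.3] 
  shift cm [0.15 0.05 6.28] turn -0.0
```

View pics/c11.png

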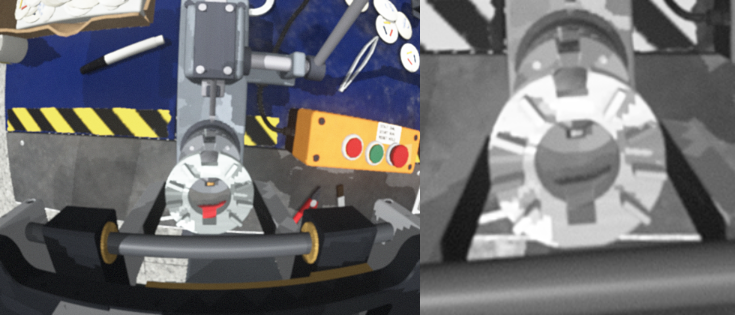

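Call:
play_rows:
  deltas:
    - [[0.09,0.04,0],[0,0,0],6.4]
    - [[0,0,2],[0,0,0],6.4]
    - [[0,0,2],[0,0,0],6.4]
    - [[0,0,0.8],[0,0,0],6.4]
    - [[0,0,0.6],[0,0,0],6.4]
    - [[0,0,0.3],[0,0,0],6.4]
    - [[0,0,0.2],[0,0,0],6.4]
    - [[0,0,0.2],[0,0,0],6.4]
    - [[0,0,0.2],[0,0,0],6.4]
    - [[0,0,0],[0,0,0],6.4]

```text
time_s: 44.22
tcp_pos: [438.8, 89.6, 109.1]
orientation: [0.999, 0.04, 0.0, 0.0]
force: [1.8, -2.0, -1.4]
finger_gap: 67.8
```

Call:
play_rows:
  deltas:
    - [[0,0,0.2],[0,0,0],6.4]
    - [[0,0,0.2],[0,0,0],6.4]
    - [[0,0,0.2],[0,0,0],6.4]
    - [[0,0,0.2],[0,0,0],6.4]
    - [[0,0,0.1],[0,0,0],6.4]
    - [[0,0,0.1],[0,0,0],6.4]
    - [[0,0,0],[0,0,0],6.4]

```text
time_s: 45.1
tcp_pos: [438.7, 89.5, 100.4]
orientation: [0.999, 0.04, -0.0, 0.0]
force: [-3.9, -4.8, 11.4]
finger_gap: 67.3
```

Call:
play_rows:
  deltas:
    - [[0,0,-0.05],[0,0,0.03],6.4]
    - [[0,0,0],[0,0,0.03],6.4]
    - [[0,0,0],[0,0,0],6.4]
    - [[0,0,0],[0,0,0],9.4]
    - [[0,0,0],[0,0,0],9.4]
    - [[0,0,0],[0,0,0],9.4]
    - [[0,0,0],[0,0,0],9.4]
    - [[0,0,-3],[0,0,0],9.4]
    - [[0,0,-5],[0,0,0],9.4]
    - [[0,0,-4],[0,0,0],9.4]
    - [[0,0,0],[0,0,0],9.4]
    - [[0,0,0],[0,0,0],9.4]

```text
time_s: 46.6
tcp_pos: [437.7, 89.9, 218.3]
orientation: [1.0, 0.01, -0.001, -0.0]
force: [0.6, 0.2, -0.9]
finger_gap: 94.0
```

```bash
python3 -c "
from h import *
im=robot.camera('wrist');c=robot.calibration('wrist');cv2.imwrite('pics/w12.png',im)
print(ring(im,c,(438.7,89),110)[0]);d,g=ring(im,c,(438.7,89),118);print(d)
plan(642,-72,222,.044)
u=proj(c,[450,89,100],True).astype(int);x,y=u
s=cv2.imread('pics/scene3.png')
sc=robot.camera('scene');cs=robot.calibration('scene');v=proj(cs,[440,89,90]).astype(int)
cv2.imwrite('pics/c12.png',np.hstack([cv2.resize(im[y-75:y+75,x-70:x+70],(420,450)),cv2.resize(sc[v[1]-45:v[1]+45,v[0]-38:v[0]+38],(380,450),interpolation=cv2.INTER_CUBIC)]))
print('grip px',proj(c,[642,-72,222],True))"
```

```text
{'c': (np.float32(437.4), np.float32(89.8)), 'r': np.float32(34.55), 'key': np.float64(3.14), 'kd': -140, 'slot': np.float64(0.02), 'sd': -169}
{'c': (np.float32(439.0), np.float32(89.8)), 'r': np.float32(32.9), 'key': np.float64(3.14), 'kd': -132, 'slot': np.float64(0.02), 'sd': -167}
t 46.65 p [437.4  89.9 217.7] phi 0.02 q6 1.5 gap 93.9 F [-0.  -0.7  0.1] 
  shift cm [20.14 16.59 -0.43] turn -0.024
grip px [517.73741264 -30.21154325]
```

View pics/c12.png

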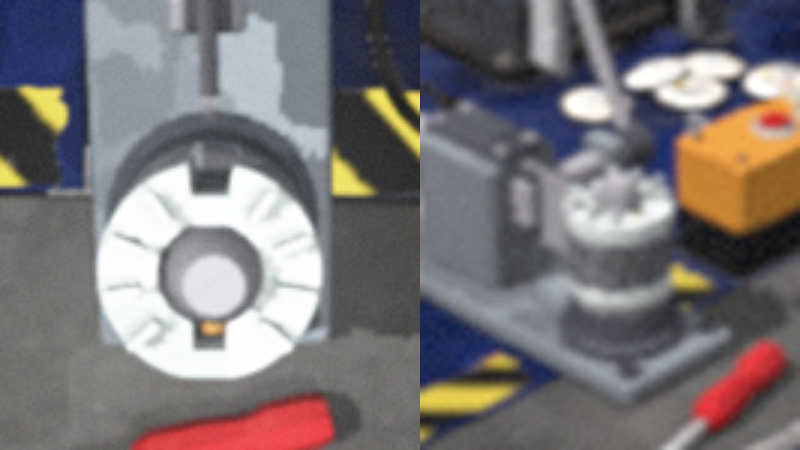

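Call:
play_rows:
  deltas:
    - [[0,0,-3.6],[0,0,0],9.4]
    - [[0,0,-3.6],[0,0,0],9.4]
    - [[3.36,2.77,0],[0,0,0],9.4]
    - [[3.36,2.77,0],[0,0,0],9.4]
    - [[3.36,2.77,0],[0,0,0],9.4]
    - [[3.36,2.77,0],[0,0,0],9.4]
    - [[3.36,2.77,0],[0,0,0],9.4]
    - [[3.34,2.74,0],[0,0,0],9.4]
    - [[0,0,0],[0,0,-0.16],9.4]
    - [[0,0,0],[0,0,-0.16],9.4]
    - [[0,0,0],[0,0,-0.16],9.4]
    - [[0,0,0],[0,0,-0.16],9.4]

```text
time_s: 48.2
tcp_pos: [642.4, -72.0, 289.1]
orientation: [0.945, 0.326, -0.001, -0.001]
force: [-0.3, 0.1, -0.0]
finger_gap: 94.1
```

Call:
play_rows:
  deltas:
    - [[0,0,0],[0,0,-0.16],9.4]
    - [[0,0,0],[0,0,-0.16],9.4]
    - [[0,0,0],[0,0,-0.16],9.4]
    - [[0,0,0],[0,0,-0.16],9.4]
    - [[0,0,0],[0,0,-0.16],9.4]
    - [[0,0,0],[0,0,-0.155],9.4]
    - [[0,0,0],[0,0,0],9.4]
    - [[0,0,0],[0,0,0],9.4]

```text
time_s: 49.2
tcp_pos: [642.7, -72.0, 290.4]
orientation: [0.692, 0.722, -0.0, -0.001]
force: [-0.2, -0.2, -0.0]
finger_gap: 93.9
```

```bash
python3 -c "
from h import *
im=robot.camera('wrist');c=robot.calibration('wrist');cv2.imwrite('pics/w13.png',im)
plan(642,-72,203,1.615)
for y in(-113,-72,-31):print(proj(c,[642+(y+72)*-.044,y,233],True).round())"
```

```text
t 49.25 p [642.8 -72.  290.7] phi 1.613 q6 -0.33 gap 94.0 F [-0.2  0.1  0.6] 
  shift cm [ 0.01 -0.08  8.77] turn -0.002
[278. 276.]
[278. 227.]
[278. 174.]
```

View pics/w13.png

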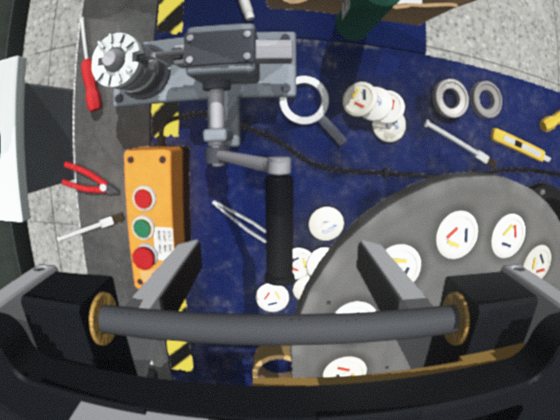

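```bash
python3 -c "
from h import *
a,b=ray(robot.calibration('top'),(319,98));e,f=ray(robot.calibration('scene'),(238,173))
s=np.linalg.lstsq(np.c_[b,-f],e-a,rcond=None)[0];P=a+s[0]*b;Q=e+s[1]*f;print(P,Q)
z=P[2];c=robot.calibration('wrist')
for zz in(z-30,z,z+20):print(zz,[onz(c,u,zz,True).round().tolist()[:2] for u in((300,310),(335,235),(380,200))])"
```

```text
[ 864.52095602 -232.10583167  167.59736858] [ 868.22383078 -228.35266519  168.84013006]
137.59736857575786 [[673.0, -202.0], [705.0, -107.0], [751.0, -66.0]]
167.59736857575786 [[670.0, -184.0], [699.0, -97.0], [741.0, -60.0]]
187.59736857575786 [[668.0, -172.0], [695.0, -91.0], [734.0, -56.0]]
```

Call:
play_rows:
  deltas:
    - [[0,-0.08,0],[0,0,0],5]
    - [[0,0,0],[0,0,0],5]
    - [[0,0,2],[0,0,0],5]
    - [[0,0,2],[0,0,0],5]
    - [[0,0,2],[0,0,0],5]
    - [[0,0,1.5],[0,0,0],5]
    - [[0,0,1],[0,0,0],5]
    - [[0,0,0],[0,0,0],5]
    - [[0,0,0],[0,0,0],2]
    - [[0,0,0],[0,0,0],2]
    - [[0,0,0],[0,0,0],2]
    - [[0,0,0],[0,0,0],2]
  grip_force: 15

```text
time_s: 50.75
tcp_pos: [642.8, -72.2, 207.0]
orientation: [0.691, 0.722, 0.001, 0.001]
force: [0.9, 0.8, 1.3]
finger_gap: 21.5
```

Call:
play_rows:
  deltas:
    - [[0,0,0],[0,0,0],2]
    - [[0,0,0],[0,0,0],2]
    - [[0,0,0],[0,0,0],2]

```text
time_s: 51.12
tcp_pos: [642.7, -72.2, 207.0]
orientation: [0.691, 0.722, 0.0, 0.001]
force: [3.1, 0.8, 2.1]
finger_gap: 21.4
```

```bash
python3 -c "
import numpy as np
from h import *
plan(642,-72,205)
a=np.linspace(0,.9,13);x=180*np.sin(.45-a);z=180*np.cos(.45-a);print(np.diff(x).round(1),np.diff(z).round(1))"
```

```text
t 51.12 p [642.7 -72.2 207. ] phi 1.615 q6 -0.33 gap 21.4 F [3.1 0.8 2.1] 
  shift cm [ 0.02 -0.07  0.2 ] turn None
[-12.4 -12.7 -13.  -13.3 -13.4 -13.5 -13.5 -13.4 -13.3 -13.  -12.7 -12.4] [ 5.4  4.5  3.5  2.5  1.5  0.5 -0.5 -1.5 -2.5 -3.5 -4.5 -5.4]
```

Call:
play_rows:
  deltas:
    - [[0,-1.24,-0.54],[0,0,0],2]
    - [[0,-1.27,-0.45],[0,0,0],2]
    - [[0,-1.3,-0.35],[0,0,0],2]
    - [[0,-1.33,-0.25],[0,0,0],2]
    - [[0,-1.34,-0.15],[0,0,0],2]
    - [[0,-1.35,-0.05],[0,0,0],2]
    - [[0,-1.35,0.05],[0,0,0],2]
    - [[0,-1.34,0.15],[0,0,0],2]
    - [[0,-1.33,0.25],[0,0,0],2]
    - [[0,0,0],[0,0,0],2]

```text
time_s: 52.38
tcp_pos: [525.5, -77.6, 222.5]
orientation: [0.691, 0.722, 0.002, 0.003]
force: [4.8, 1.4, 6.0]
finger_gap: 21.5
```

Call:
play_rows:
  deltas:
    - [[0,-1.3,0.35],[0,0,0],2]
    - [[0,-0.85,0.3],[0,0,0],2]
    - [[0,-0.8,0.3],[0,0,0],2]
    - [[0,-0.86,0.4],[0,0,0],2]
    - [[0,0,0],[0,0,0],2]
    - [[0,0,0],[0,0,0],2]

```text
time_s: 53.12
tcp_pos: [488.0, -79.3, 208.7]
orientation: [0.691, 0.722, 0.002, 0.003]
force: [5.6, 0.8, 5.9]
finger_gap: 21.7
```

Call:
play_rows:
  deltas:
    - [[0,-0.2,0.1],[0,0,0],2]
    - [[0,-0.2,0.1],[0,0,0],2]
    - [[0,0,0],[0,0,0],2]
    - [[0,0,0],[0,0,0],2]

```text
time_s: 53.62
tcp_pos: [486.4, -79.4, 207.9]
orientation: [0.691, 0.722, 0.004, 0.005]
force: [12.6, 3.0, 4.7]
finger_gap: 21.6
```

Call:
play_rows:
  deltas:
    - [[0,-0.2,0.1],[0,0,0],2]
    - [[0,0,0],[0,0,0],2]
    - [[0,0,0],[0,0,0],2]

```text
time_s: 54.0
tcp_pos: [486.4, -79.4, 207.8]
orientation: [0.692, 0.722, 0.006, 0.007]
force: [18.9, 3.7, 5.5]
finger_gap: 21.5
```

```bash
python3 -c "
from h import *
im=robot.camera('wrist');c=robot.calibration('wrist');x,y=proj(c,[455,89,110],True).astype(int);print(x,y)
cv2.imwrite('pics/c14.png',np.hstack([cv2.resize(im,(400,300)),cv2.resize(im[max(0,y-60):y+60,max(0,x-80):x+80],(400,300),interpolation=cv2.INTER_CUBIC)]))"
```

```text
248 21
```

View pics/c14.png

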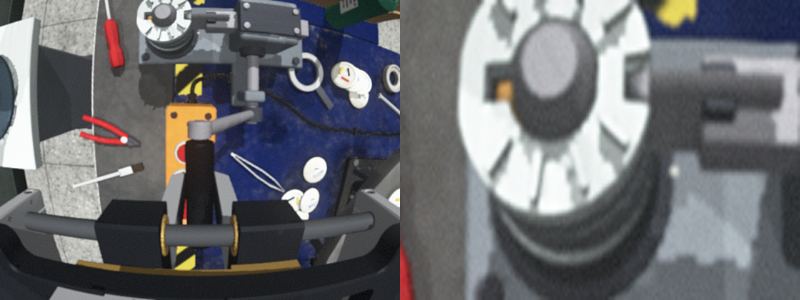

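Call:
play_rows:
  deltas:
    - [[0,0.3,-0.15],[0,0,0],2]
    - [[0,0.3,-0.15],[0,0,0],2]
    - [[0,0.6,-0.3],[0,0,0],2]
    - [[0,0.6,-0.25],[0,0,0],2]
    - [[0,0.63,-0.22],[0,0,0],2]
    - [[0,0.63,-0.2],[0,0,0],2]
    - [[0,0.65,-0.17],[0,0,0],2]
    - [[0,0.65,-0.17],[0,0,0],2]
    - [[0,0.66,-0.12],[0,0,0],2]
    - [[0,0.66,-0.12],[0,0,0],2]
    - [[0,0.67,-0.07],[0,0,0],2]
    - [[0,0.67,-0.07],[0,0,0],2]

```text
time_s: 55.55
tcp_pos: [549.3, -76.3, 221.6]
orientation: [0.691, 0.722, -0.001, -0.001]
force: [3.5, -3.3, -2.3]
finger_gap: 21.5
```

Call:
play_rows:
  deltas:
    - [[0,0.67,-0.02],[0,0,0],2]
    - [[0,0.67,-0.02],[0,0,0],2]
    - [[0,0.67,0.02],[0,0,0],2]
    - [[0,0.67,0.02],[0,0,0],2]
    - [[0,0.67,0.07],[0,0,0],2]
    - [[0,0.67,0.07],[0,0,0],2]
    - [[0,0.66,0.12],[0,0,0],2]
    - [[0,0.66,0.12],[0,0,0],2]
    - [[0,0.65,0.17],[0,0,0],2]
    - [[0,0.65,0.17],[0,0,0],2]
    - [[0,0,0],[0,0,0],2]

```text
time_s: 56.92
tcp_pos: [616.8, -73.0, 215.9]
orientation: [0.691, 0.723, 0.0, 0.0]
force: [2.8, -0.7, -2.0]
finger_gap: 21.4
```

```bash
python3 -c "
from h import *
plan(642.7,-72.2,207,1.615)"
```

```text
t 56.92 p [616.8 -73.  215.9] phi 1.615 q6 -0.34 gap 21.4 F [ 2.8 -0.7 -2. ] 
  shift cm [-0.03  2.59  0.89] turn -0.0
```

Call:
play_rows:
  deltas:
    - [[0,0.63,0.2],[0,0,0],2]
    - [[0,0.62,0.2],[0,0,0],2]
    - [[0,0.6,0.22],[0,0,0],2]
    - [[0,0.4,0.15],[0,0,0],2]
    - [[0,0.3,0.1],[0,0,0],2]
    - [[0,0.15,0.05],[0,0,0],2]
    - [[0,0,0],[0,0,0],2]
    - [[0,0,0],[0,0,0],2]

```text
time_s: 57.92
tcp_pos: [642.7, -71.9, 206.5]
orientation: [0.691, 0.722, -0.0, -0.001]
force: [-0.9, 0.1, -1.8]
finger_gap: 21.9
```

Call:
play_rows:
  deltas:
    - [[0,0,0],[0,0,0],2.6]
    - [[0,0,0],[0,0,0],3.2]
    - [[0,0,0],[0,0,0],5]
    - [[0,0,0],[0,0,0],5]
    - [[0,0,-2],[0,0,0],5]
    - [[0,0,-4],[0,0,0],5]
    - [[0,0,-4],[0,0,0],5]
    - [[-3,-3,-1],[0,0,0],5]
    - [[-3,-3,0],[0,0,0],5]
    - [[-3,-3,0],[0,0,0],5]
    - [[0,0,0],[0,0,0],5]
    - [[0,0,0],[0,0,0],5]

```text
time_s: 59.42
tcp_pos: [557.8, -165.7, 318.0]
orientation: [0.691, 0.723, 0.0, 0.001]
force: [0.0, 0.8, -0.1]
finger_gap: 50.1
```

```bash
python3 -c "
from h import *
im=robot.camera('wrist');c=robot.calibration('wrist');o=robot.get_obs();print(o['tcp_pos'],o['force'])
x,y=proj(c,[455,89,110],True).astype(int);print(x,y,proj(c,[642,-72,222],True))
t=robot.camera('top')
cv2.imwrite('pics/c15.png',np.vstack([np.hstack([cv2.resize(im,(400,300)),cv2.resize(im[max(0,y-60):y+60,max(0,x-80):max(x,0)+80],(400,300))]),cv2.resize(t[140:290,100:500],(800,300))]))"
```

```text
[ 557.9383635  -165.37998728  317.63028026] [0.14487556 0.76524869 1.07742537]
204 -11 [381.42604296 114.24626717]
```

View pics/c15.png

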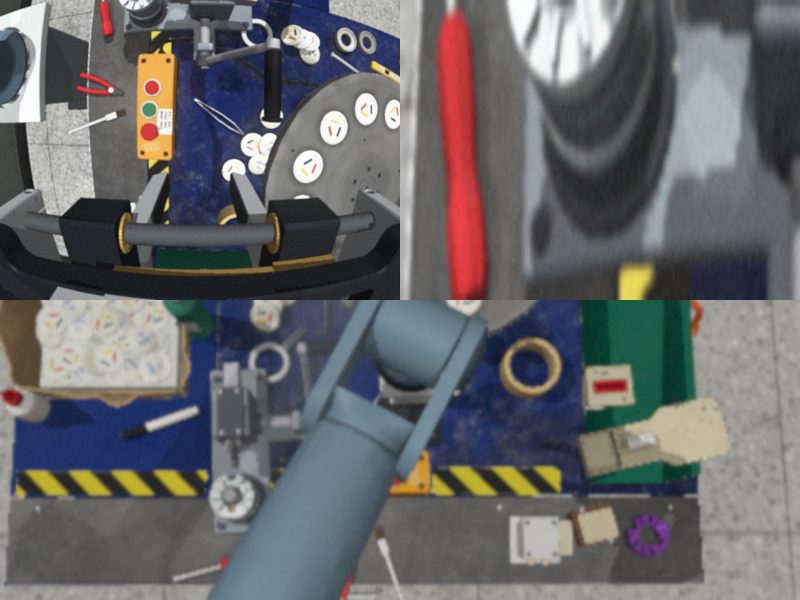

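```bash
python3 -c "
from bench import robot
print(robot.close_job())"
```

```text
the job is handed in; nothing more can be done
None
```

The rotor pack is built and staked, and I handed the job in at about 60 s of the 200 s allowed. `close_job()` gives no verdict, so what follows is from my own checks.

- **Stacking:** The order was plain ring, the three core segments, then the finned ring with fins up. Each keyway dropped over the key without force. Each part went home, contacting within about 0.3 mm of the expected height at 6–14 N. I turned the spindle to about 0 with the plain ring, and trimmed it slightly with the finned ring. A close picture then showed the rim slots facing the blade and the key in the keyway.
- **Staking:** I pulled the lever until it stopped moving. The grip had travelled about 156 mm, which is the full stroke, with 19 N on the tool at the stop. A picture showed the blade well inside the slot.
- **Lever return:** I eased the lever back, pinched all the way, at about 0.4 rad/s or less. The spring pull on the tool was gone at the end, and the last picture showed the lever at its rest position.
- **Surroundings:** In the last pictures the pack is on the spindle, and the tape roll, marker pen and tweezers look unmoved. No core segment was seen left on the bench.

No check failed. Some angle and centre readings disagreed by up to about 0.1 rad and 2–3 mm, mainly on the finned ring and the key. They did not prevent any fit. I did not measure the final depth of the blade in the slot separately.

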